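# Fit the mixing head and switch the drive to run

### The job

Set the flanged mixing head face down on the round spigot of the mixer drive unit, fully home, and let go of it. Then take the flat screwdriver from its stand and, with its blade in the slot, turn the orange mode switch a quarter turn clockwise, from the red dot right round to its stop at the green dot. Put the screwdriver back upright in its stand, and leave the bottles and the beaker where they stand.

Things in the scene. Friction and masses are not known exactly. Their poses are not given: they have to be found in the camera images.
- drive_unit: Fixed mixer drive unit: white case 140 (x) x 190 (y) mm with a grey top 44 mm above the bench. Origin at the centre of its underside; own x points from its vented front to its back, own y to its left. On top, 42 mm towards +y of its centre, the round spigot; 48 mm towards -y the slotted mode switch in a black collar (50 mm diameter, top 55 mm above the bench), with a red dot beside it on the -y side and a green dot on the -x (front) side.
- spigot_seat (a point): Centre of the flat round aluminium seat (88 mm diameter) of the drive unit, 50 mm above the bench, on which the head's flange must lie. The steel spigot, 38 mm diameter with a tapered top, rises 11 mm from it. Own z up.
- slot_floor (a point): Centre of the floor of the mode switch's slot, on the switch's axis, about 44 mm above the bench; it turns with the switch. Own z up, own x along the slot towards the white pointer mark. The slot is 20 mm long, 5.5 mm wide and 10 mm deep, closed at its ends; its upper 3 mm widen outwards at 45 degrees all round (to 26 x 11.5 mm).
- mode_switch (a joint): Turning angle of the orange mode switch, rad, growing clockwise seen from above. 0: white pointer at the red dot (slot along the unit's y axis); 1.57: pointer at the green dot (slot along the unit's x axis). Stops at 0 and 1.60; it starts between 0 and 0.25. Stiff (about 0.08 N m), stays where it is left. The screwdriver's blade has about 0.16 rad of play in the slot, so the tool must turn that much farther than the switch.
- head_hub (a point): Loose mixing head, 0.25 kg: a round aluminium flange 84 mm in diameter and 12 mm thick with a round black hub, 46 mm in diameter, standing 40 mm up from it (52 mm high in all). This point is on its axis, 32 mm above the flange's underside; own z up. The underside has a centring bore 41 mm in diameter and 12 mm deep for the spigot. It stands on the bench face down as it is to be fitted; its yaw does not matter.
- head_face (a point): Centre of the underside of the head's flange, on the head's axis.
- tool_stand: Fixed blue tool stand, 84 x 84 mm and 64 mm high, open at two sides. Origin at the centre of its underside. Above the back of the bench hangs a shelf, its front edge about 0.60 m ahead of the robot and 0.61 m above the bench; keep the wrist in front of it.
- stand_hole (a point): Centre of the mouth of the stand's round hole, 24 mm in diameter, through its 12 mm thick top plate, 64 mm above the bench; below the plate it is free down to a base plate 6 mm thick. The tip of the standing screwdriver hangs 9 mm above the bench.
- screwdriver_grip (a point): Flat screwdriver, 138 mm long, 0.12 kg, standing upright in the stand's hole, its black shoulder ring (36 mm diameter, 55 to 63 mm above the tip) resting on the stand's top. This point is the centre of its yellow handle, 100 mm above the tip. The handle is a rounded bar 30 mm (own x) x 22 mm (own y) x 75 mm (own z, up), best gripped across its 22 mm flats, that is along own y.
- screwdriver_tip (a point): Middle of the end of the screwdriver's blade. Blade 16 mm wide along own x, 3 mm thick along own y, 14 mm high; shank 9 mm in diameter above it. Same axes as the handle.
- amber_bottle_mid (a point): Small brown bottle with a white cap, a bystander near the head, 40 mm diameter, 75 mm high; this point is half-way up.
- beaker_mid (a point): Clear beaker, a bystander near the head, 51 mm diameter, 64 mm high; this point is half-way up.
- clear_bottle_mid (a point): White bottle with a green cap, a bystander near the tool stand, 54 mm diameter, 120 mm high; this point is half-way up.
There are look-alikes about, which are no part of the job. Of the things like the part that bears head_hub, leave any that is purple or yellow; of the rest the larger one is meant.

How it is judged:
By the outcome, as a careful person would: the job done as asked, in the order asked, and still so for the second after the job is handed in, with the robot touching nothing.
It also fails if it takes over 72 s, if anything falls off the work surface, if the arm or the gripper's body presses on something with over 40 N, if the wrist force passes 120 N, or if a joint passes its speed limit or range.

### The arm

A 6-joint arm with a two-finger parallel gripper is mounted at the origin on a cart in front of the work surface, level with it; the furniture and walls round the work are solid. World frame = base frame: x ahead of the robot, y to its left, z up, the work surface at z = 0. Lengths are in mm, angles in rad, forces in N, time in s.
With the tool pointing down it reaches from about 350 to 775 mm from the base axis. Payload 7.3 kg.
Tool frame: the origin (TCP) lies midway between the tips of the shut fingers; the grasp point (between the pads) lies 19 mm behind it; x points along the fingers, y is the direction in which the jaws open and shut, and the axes are right-handed (so a half turn about x gives the same grasp; the last joint's range is limited). The gripper opens to 92 mm and grips with 3 to 60 N. Pads are 19 mm wide; open, the fingers measure 130 mm over their backs; the gripper's body (75 mm by 190 mm) begins 47 mm behind the grasp point.
Start: joints at [-1.313, 0.342, 1.524, -0, 1.275, -0.146], TCP at [206.304, -482.787, 226.741] pointing down, gripper open.
Joint ranges: [-2.53, 2.53], [-0.77, 2.02], [0.04, 2.7], [-1, 4.14], [0.28, 2.66], [-3.11, 3.11]. Speed limits (rad/s): [2.57, 2.57, 3.14, 3.14, 3.14, 3.14].

### API

Orientations are given as [roll, pitch, yaw] about the fixed x, y, z axes, in that order (R = Rz(yaw) Ry(pitch) Rx(roll)).
In Python, from plant import bot gives the robot as it stands. The module is installed in compiled form; this text tells all that it offers.
- The arm moves only by the shell command python3 -m handwheel 'ROWS' [OPENING]. ROWS is JSON, a list that holds one entry, the list of rows, each a list of 4 numbers: the shift along the tool's x, y, z in cm, then the turn about the tool's x in rad. A call has 1 to 8 rows; each row shifts and turns the commanded pose from where the row before left it, along the tool's axes as they then stand; what a row does not reach is not made up. A row lasts 1/12 s, in which the tool goes at most 41.7 mm and 7.16 degrees, less where a joint would pass 70% of its speed; a pose out of reach is approached as far as the arm can. A call is refused whole if a number of a shift passes 4.17 or a number of a turn 0.125, either way. A call with a gripper value outside its range is refused whole. OPENING is the opening, from 0 (shut) to 1 (fully open), set as the call begins (- or left out, the last holds). The fingers move at their own pace and stop on an object; the grip force is fixed at half the most. Time passes only in rows, so rows that do not move let the fingers close. It gives the time, the measured TCP pose, the force and the opening at its end, in the units of the state.
- bot.get_obs(): the state, without advancing time (a new reading comes with each control period).
- bot.capture(name): name is "scene" or "top" or "wrist"; returns (picture, depth): 420x560x3 uint8, red, green, blue; 420x560 float32, mm along the optical axis (not along the pixel's ray), 0 where there is no reading.
- bot.camera_model(name): a dict with "fx", "fy", "cx", "cy" (pixels), "position" and "rotation" of the camera in the world. Camera axes: x right, y down, z forward; pixel columns grow to the right and rows downward; lengths in mm; the calibration is good to about 2 mm. A picture is of the moment at which its call begins: read the wrist's pose just before it. camera_model takes no time and is no camera call; for the wrist camera it gives the pose at the moment of the call.
- bot.close_job(): hands the job in, once; it reports no verdict.
Trained networks look in the newest picture that a camera, given by its name, has taken for a name from the list of things; names that differ only in an ending like _2 or _b are one class to them, and where a whole thing is asked for, a point or a joint stands for the part that bears it (a point fixed in the world has none). Each returns a list of dicts, best first, with "conf" (0 to 1); they miss things now and then, are a little off and sometimes report something else, mostly with a low value. They report only what shows in the picture. A call takes as long as a camera call. They do not tell look-alikes from the thing itself.
- bot.find_in(camera, label): "bbox" ([left, top, width, height] in pixels, round what is visible of it).
- bot.spot_point(camera, label): "point" ([column, row] in pixels: a listed point, or the origin of a listed thing).
The state is a dict: "time": time; "joint_positions": joint angles; "dq": joint speeds; "tau": joint torques, N m; "tool_pos": TCP position; "tcp_rot": TCP orientation; "contact_force": force on the tool from outside, world axes, zero at the start; "moment": the same for the moment, N m; "grip_width": finger opening in mm.
Only numpy, scipy, OpenCV 4.12 (cv2) and the standard library are available. Lean on these libraries where they do the work, as an engineer would, in place of code of your own. Each camera call takes 0.05 s, during which the arm holds its last target.

## Working session

There is one attempt and no reset: what is moved stays moved. The work goes in short steps, Python scripts to look and compute and a shell command to move; the robot and the scene stay as the last step left them, time stands still between calls to the robot, and variables do not carry over. Pictures are saved under pics/ and viewed, and the job is handed in when it is done.

```bash
mkdir -p pics; ls; cat > h.py <<'E'
import numpy as np, cv2, json
from plant import bot
def snap(cam,fn=None):
    m=bot.camera_model(cam); p,d=bot.capture(cam)
    if fn: cv2.imwrite('pics/'+fn,p[:,:,::-1])
    return p,d,m
def w2p(m,P):
    R=np.array(m['rotation']).reshape(3,3); t=np.array(m['position'])
    c=R.T@(np.array(P)-t); return [m['fx']*c[0]/c[2]+m['cx'], m['fy']*c[1]/c[2]+m['cy'],c[2]]
def p2z(m,u,v,z):
    R=np.array(m['rotation']).reshape(3,3); t=np.array(m['position'])
    r=R@np.array([(u-m['cx'])/m['fx'],(v-m['cy'])/m['fy'],1]); return t+r*(z-t[2])/r[2]
def p2d(m,u,v,d):
    R=np.array(m['rotation']).reshape(3,3); t=np.array(m['position'])
    return t+R@np.array([(u-m['cx'])/m['fx'],(v-m['cy'])/m['fy'],1])*d
E
python3 - <<'E'
from h import *
for c in ['scene','top','wrist']:
    p,d,m=snap(c,c+'0.png'); print(c,{k:np.round(v,3).tolist() for k,v in m.items()})
    for l in ['drive_unit','spigot_seat','slot_floor','head_hub','head_face','stand_hole','screwdriver_grip','screwdriver_tip','amber_bottle_mid','beaker_mid','clear_bottle_mid']:
        if c!='wrist':
            print(l,[(np.round(r['point']).tolist(),round(r['conf'],2)) for r in bot.spot_point(c,l)])
o=bot.get_obs(); print(o)
E
```

```text
pics
scene {'fx': 382.533, 'fy': 382.533, 'cx': 283.835, 'cy': 210.829, 'position': [-175.402, 295.354, 838.497], 'rotation': [-2.403, 0.014, -2.046]}
drive_unit [([172.0, 267.0], 0.55), ([282.0, 230.0], 0.28)]
spigot_seat [([155.0, 264.0], 0.63)]
slot_floor [([187.0, 247.0], 0.46)]
head_hub [([362.0, 225.0], 0.93), ([411.0, 210.0], 0.74), ([378.0, 167.0], 0.49)]
head_face [([377.0, 172.0], 0.66)]
stand_hole [([284.0, 213.0], 0.94)]
screwdriver_grip [([282.0, 206.0], 0.77)]
screwdriver_tip []
amber_bottle_mid [([172.0, 265.0], 0.69), ([377.0, 188.0], 0.54)]
beaker_mid []
clear_bottle_mid [([278.0, 197.0], 0.64)]
top {'fx': 424.013, 'fy': 424.013, 'cx': 275.457, 'cy': 213.339, 'position': [240.314, -5.986, 1353.838], 'rotation': [-2.978, 0.001, -1.548]}
drive_unit [([181.0, 215.0], 0.96)]
spigot_seat [([168.0, 208.0], 0.83)]
slot_floor [([197.0, 204.0], 0.44), ([357.0, 211.0], 0.4)]
head_hub [([360.0, 208.0], 0.89), ([385.0, 259.0], 0.73), ([401.0, 198.0], 0.64), ([340.0, 250.0], 0.51)]
head_face [([385.0, 258.0], 0.91), ([398.0, 203.0], 0.77), ([356.0, 209.0], 0.7), ([340.0, 254.0], 
[... 325 characters left out ...]
.036], 'rotation': [2.878, 0.001, -1.168]}
{'time': 1.25, 'joint_positions': array([-1.31300742e+00,  3.42000153e-01,  1.52409811e+00, -3.46133597e-05,
        1.27538901e+00, -1.45980410e-01]), 'dq': array([-0.00128116, -0.00100967,  0.00055662,  0.00127689, -0.00014273,
        0.00039192]), 'tau': array([-7.76755278e-04, -4.31143534e+01, -2.44478863e+01,  7.19153672e-02,
        4.83674230e-02, -2.50045126e-06]), 'tool_pos': array([ 206.29159325, -482.79562958,  226.74108785]), 'tcp_rot': array([ 1.12032635,  1.57068587, -1.61748692]), 'contact_force': array([ 0.15708567, -0.00702003, -0.48764081]), 'moment': array([-0.03525384, -0.01231487,  0.05347529]), 'grip_width': 91.23773397830477}
```

```bash
sed -i "s/np.array(m\['rotation'\]).reshape(3,3)/Rotation.from_euler('xyz',m['rotation']).as_matrix()/; 1a from scipy.spatial.transform import Rotation" h.py
python3 - <<'E'
import cv2
a=cv2.imread('pics/top0.png')[150:320,110:450]; cv2.imwrite('pics/top0c.png',cv2.resize(a,None,fx=2.35,fy=2.35,interpolation=cv2.INTER_CUBIC))
E
```

```text
(no output)
```

View pics/scene0.png

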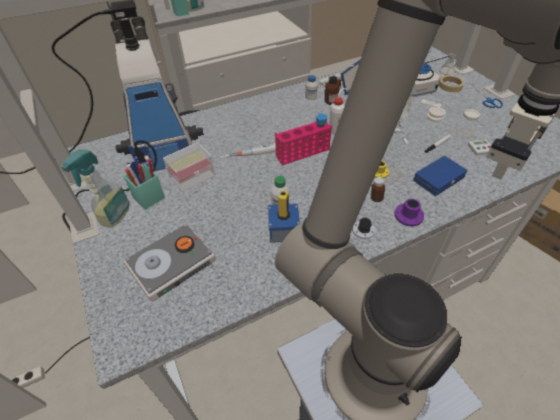

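View pics/top0.png

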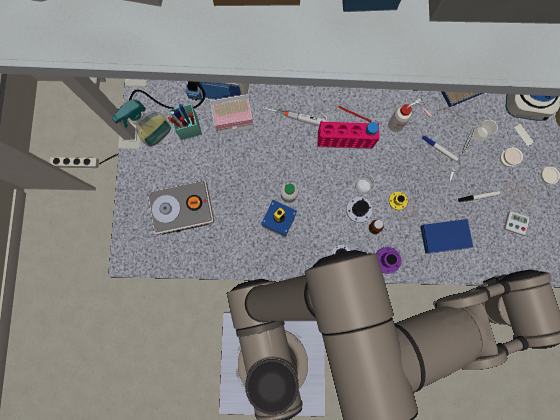

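View pics/wrist0.png

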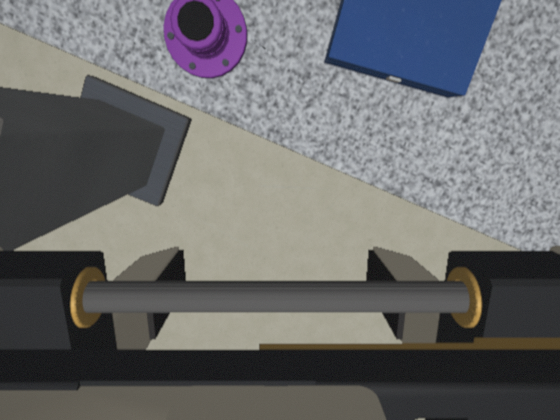

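```bash
ls -la pics
```

```text
total 1560
drwxr-xr-x 2 agent agent   4096 Dec  5 22:39 .
drwxr-xr-x 3 agent agent   4096 Dec  5 22:39 ..
-rw-r--r-- 1 agent agent 330018 Dec  5 22:38 scene0.png
-rw-r--r-- 1 agent agent 390859 Dec  5 22:39 top0.png
-rw-r--r-- 1 agent agent 500093 Dec  5 22:39 top0c.png
-rw-r--r-- 1 agent agent 358402 Dec  5 22:39 wrist0.png
```

View pics/top0c.png

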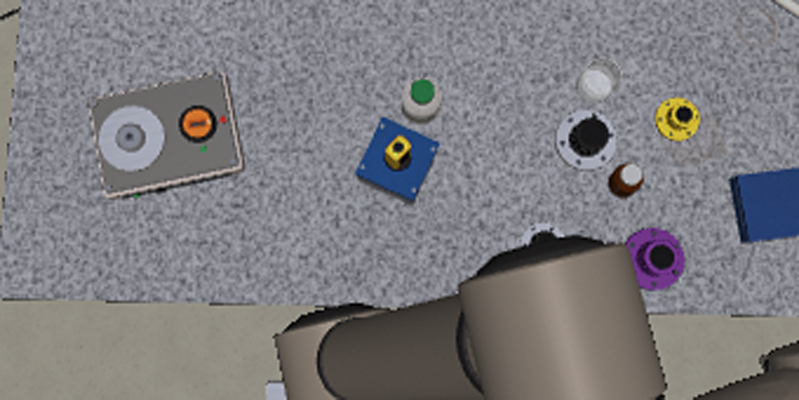

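```bash
python3 - <<'E'
from h import *
t=bot.camera_model('top'); s=bot.camera_model('scene')
print('head flange', p2z(t,358.5,209,12), 'hub', p2z(t,360.5,207,52))
print('seat',p2z(t,165.5,208,50),'spigot top',p2z(t,165,208.2,61),'switch',p2z(t,194,202,54))
print('driver top',p2z(t,279.5,213,147),'stand centre',p2z(t,279.5,218,64))
print('other',p2z(t,341,252,12), 'scene other',p2z(s,364,229,12), 'purple',p2z(t,388,261,12))
print('amber',p2z(t,378,224.5,75),'beaker',p2z(t,364,185,32),'white bottle',p2z(t,290,189,120))
_,d=bot.capture('top'); 
for u,v in [(366,215),(352,203),(360,207),(345,250),(152,208),(165,208),(279,213),(205,190)]: print(u,v,np.round(p2d(t,u,v,d[v,u]),1))
p=cv2.imread('pics/scene0.png')[180:250,320:440]; cv2.imwrite('pics/sc1.png',cv2.resize(p,None,fx=6,fy=6,interpolation=cv2.INTER_CUBIC))
E
```

```text
head flange [ 481.4143352  -266.25382982   12.        ] hub [ 480.70341819 -264.78787581   52.        ]
seat [464.1382707  343.68788112  50.        ] spigot top [461.58666593 342.2454185   61.        ] switch [484.45736367 254.90155955  54.        ]
driver top [440.28781004 -12.1457037  147.        ] stand centre [438.44814734 -12.89980028  64.        ]
other [ 342.18325408 -209.73425149   12.        ] scene other [ 333.27712498 -205.09606222   12.        ] purple [ 317.23825839 -357.58095066   12.        ]
amber [ 423.53194096 -312.91123016   75.        ] beaker [ 556.07585637 -280.64155281   32.        ] white bottle [517.8772057  -42.00131865 120.        ]
366 215 [ 462.5 -290.2   11.3]
352 203 [ 499.9 -244.9   15.5]
360 207 [ 480.7 -263.2   52. ]
345 250 [ 346.9 -218.7   35.1]
152 208 [463.5 386.3  48.4]
165 208 [462.  342.   62.1]
279 213 [440.1 -10.7 147.7]
205 190 [526.3 224.7  41.3]
```

View pics/sc1.png

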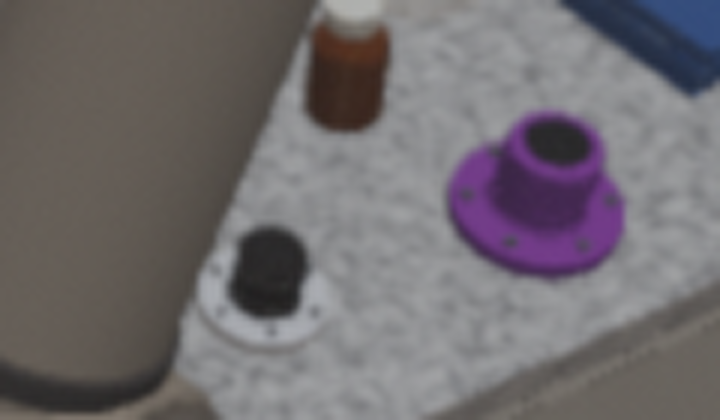

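```bash
cat >> h.py <<'E'
def plan(target,jaw=None,q=True):
    """target TCP mm; jaw world angle deg (mod 180). prints needed shift in tool axes (cm) now, turn rad"""
    o=bot.get_obs(); R=Rotation.from_euler('xyz',o['tcp_rot']).as_matrix(); p=np.array(o['tool_pos'])
    a=np.degrees(np.arctan2(R[1,1],R[0,1]))
    d=np.array(target)-p
    print('t %.2f tcp'%o['time'],p.round(1),'tilt',np.round(R[:2,0],4),'jaw %.2f'%a,'grip %.1f'%o['grip_width'],'F',np.round(o['contact_force'],1),'M',np.round(o['moment'],2),'q',np.round(o['joint_positions'],2))
    print('shift now cm',np.round(R.T@d/10,3), 'world',d.round(1))
    if jaw is not None:
        t=-np.radians((jaw-a+90)%180-90) # positive about down-x = clockwise
        R2=R@Rotation.from_euler('x',t).as_matrix()
        print('turn %.4f'%t,'shift after turn cm',np.round(R2.T@d/10,3), 'jaw after',np.degrees(np.arctan2(R2[1,1],R2[0,1])).round(2))
E
python3 -c "
from h import *
plan([481,-265,220],104)
o=bot.get_obs();R=Rotation.from_euler('xyz',o['tcp_rot']).as_matrix();print(R.round(3))"
```

```text
t 1.30 tcp [ 206.3 -482.8  226.7] tilt [ 0.     -0.0001] jaw -66.87 grip 91.9 F [-0.  -0.1 -0.5] M [ 0.02 -0.02  0.01] q [-1.31  0.34  1.52 -0.    1.28 -0.15]
shift now cm [  0.673  -9.236 -33.819] world [274.7 217.8  -6.7]
turn 0.1594 shift after turn cm [  0.673 -14.487 -31.924] jaw after -76.0
[[ 0.     0.393 -0.92 ]
 [-0.    -0.92  -0.393]
 [-1.     0.     0.   ]]
```

```bash
python3 -m handwheel '[[[0,-1.81,-2.5,0.08],[0,-1.81,-3.5,0.08],[0,-1.81,-3.5,0],[0,-1.81,-3.5,0],[0,-1.81,-3.5,0],[0,-1.81,-3.5,0],[0,-1.81,-3.5,0],[0,-1.81,-3.5,0]]]' 1; python3 -c "
from h import *
plan([481,-265,220],104)
p,d,m=snap('wrist','w1.png')
for l in ['head_hub','head_face','amber_bottle_mid','beaker_mid']: print(l,bot.spot_point('wrist',l))
print(w2p(m,[481,-265,52]))
"
```

```text
time: 1.97
tool_pos: [428.4, -270.5, 227.0]
tcp_rot: [2.011, 1.57, -0.887]
contact_force: [0.9, -1.3, -0.5]
grip_width: 91.7
t 1.97 tcp [ 428.4 -270.5  227. ] tilt [ 0.0004 -0.0005] jaw -76.04 grip 91.7 F [ 0.9 -1.3 -0.5] M [-0.07  0.03 -0.03] q [-0.71  0.31  1.57 -0.    1.26  0.61]
shift now cm [ 0.698  0.739 -5.236] world [52.6  5.5 -7. ]
turn -0.0007 shift after turn cm [ 0.698  0.742 -5.235] jaw after -76.0
head_hub [{'point': [289.2, 138.9], 'conf': 0.86}, {'point': [201.1, 254.4], 'conf': 0.81}, {'point': [408.1, 136.5], 'conf': 0.79}]
head_face [{'point': [321.5, 282.6], 'conf': 0.86}, {'point': [207.4, 246.1], 'conf': 0.82}, {'point': [400.9, 133.7], 'conf': 0.56}]
amber_bottle_mid [{'point': [315.9, 205.2], 'conf': 0.94}]
beaker_mid [{'point': [317.7, 61.4], 'conf': 0.84}]
[np.float64(283.14964142482984), np.float64(141.37782178428412), np.float64(327.2313423448527)]
```

View pics/w1.png

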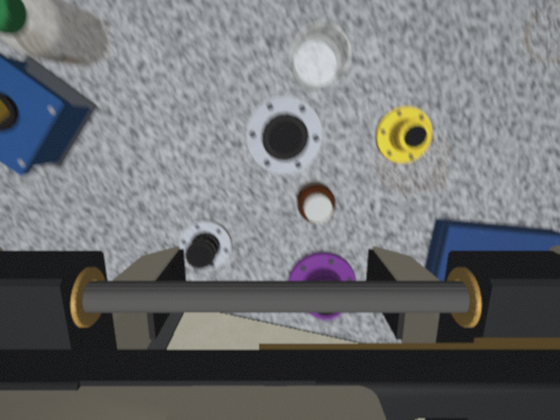

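The wrist picture shows four flanged heads: large silver at (285,136), small silver at (205,247), purple at (322,283) and yellow at (405,135). The large silver one is meant. Amber bottle is at (316,203), beaker at (318,57).

```bash
cat >> h.py <<'E'
def cloud(d,m):
    v,u=np.nonzero(d>0); dd=d[v,u]
    R=Rotation.from_euler('xyz',m['rotation']).as_matrix()
    c=np.stack([(u-m['cx'])/m['fx']*dd,(v-m['cy'])/m['fy']*dd,dd],1)
    return np.array(m['position'])+c@R.T,u,v
def circ(P):
    c,r=cv2.minEnclosingCircle(np.float32(P[:,:2])); return np.round(c,1),round(r,1)
E
python3 - <<'E'
from h import *
p,d,m=snap('wrist')
P,u,v=cloud(d,m)
near=np.hypot(P[:,0]-481,P[:,1]+265)<60
for a,b in [(8,16),(46,58)]:
    s=near&(P[:,2]>a)&(P[:,2]<b); Q=P[s]; print(a,b,s.sum(),Q.mean(0).round(1),circ(Q),np.percentile(Q,[2,98],axis=0).round(1).tolist())
# image: hub and flange circles
print('hub px',p2z(m,285.5,136.5,52))
crop=p[80:190,220:350]; cv2.imwrite('pics/w1c.png',cv2.resize(crop[:,:,::-1],None,fx=5,fy=5,interpolation=cv2.INTER_CUBIC))
E
```

```text
8 16 2896 [ 485.2 -266.2   13.4] (array([ 486.1, -281.1]), 56.2) [[444.4, -305.7, 11.6], [522.0, -228.8, 15.4]]
46 58 1974 [ 481.4 -269.6   53.7] (array([ 485.6, -280.8]), 57.5) [[436.1, -305.8, 47.7], [505.4, -246.8, 56.2]]
hub px [ 484.38169976 -267.60549169   52.        ]
```

View pics/w1c.png

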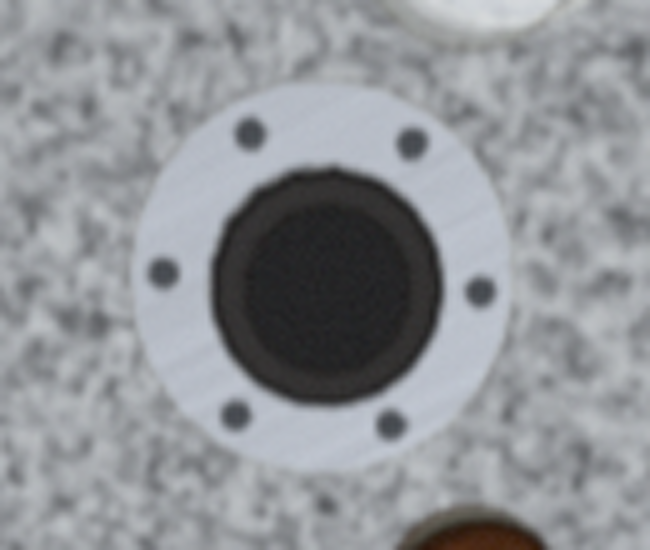

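```bash
python3 - <<'E'
from h import *
m=bot.camera_model('wrist'); print(p2z(m,284.7,135.3,12),p2z(m,285.3,137,52))
plan([483.5,-267,120],104)
E
```

```text
[ 483.77922117 -268.52062942   12.        ] [ 483.50533506 -268.13777203   52.        ]
t 2.27 tcp [ 426.5 -272.6  226.6] tilt [-0.0005 -0.0003] jaw -76.07 grip 91.9 F [ 0.1 -0.3 -0. ] M [ 0.05  0.   -0.  ] q [-0.72  0.31  1.57 -0.    1.26  0.61]
shift now cm [10.661  0.828 -5.671] world [  57.     5.6 -106.6]
turn -0.0012 shift after turn cm [10.661  0.835 -5.67 ] jaw after -76.0
```

```bash
python3 -m handwheel '[[[0,0.5,-2.8,0],[0,0.43,-2.84,0],[3.5,0,0,0],[3.5,0,0,0],[3.5,0,0,0],[2.5,0,0,0],[0,0,0,0]]]' 0.85; python3 -c "
from h import *
plan([483.5,-268,16],104)
p,d,m=snap('wrist','w2.png')
"
```

```text
time: 2.85
tool_pos: [480.2, -266.9, 91.7]
tcp_rot: [-0.854, 1.561, 2.528]
contact_force: [-0.6, 0.8, 0.6]
grip_width: 78.0
t 2.85 tcp [ 480.2 -266.9   91.7] tilt [-0.0084  0.0059] jaw -76.19 grip 78.0 F [-0.6  0.8  0.6] M [ 0.03  0.06 -0.03] q [-0.65  0.53  1.63 -0.    0.99  0.68]
shift now cm [ 7.565  0.247 -0.341] world [  3.3  -1.1 -75.7]
turn -0.0033 shift after turn cm [ 7.565  0.248 -0.34 ] jaw after -76.0
```

View pics/w2.png

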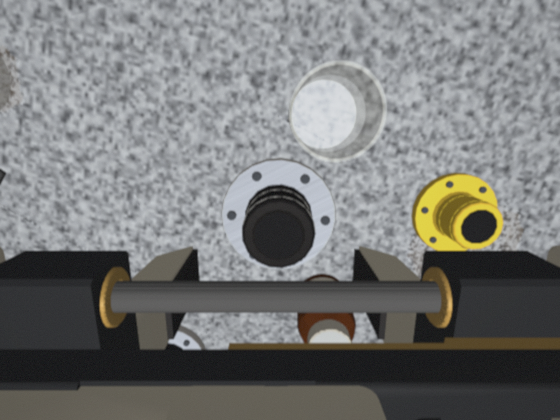

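```bash
python3 -m handwheel '[[[0,0.2,-0.3,0],[0,0,0,0]]]'; python3 -c "
from h import *
plan([483.5,-268,16],104)
p,d,m=snap('wrist','w3.png')
g=p.astype(int).sum(2); s=(g<150).astype(np.uint8); s[262:]=0; s[:,:200]=0;s[:,360:]=0
n,l,st,c=cv2.connectedComponentsWithStats(s); i=1+st[1:,4].argmax(); print(st[i],c[i])
cv2.imwrite('pics/w3c.png',cv2.resize(p[150:300,200:370,::-1],None,fx=4,fy=4))
"
```

```text
time: 3.07
tool_pos: [488.9, -270.5, 99.0]
tcp_rot: [2.246, 1.566, -0.653]
contact_force: [0.0, -0.3, 0.7]
grip_width: 78.0
t 3.07 tcp [ 488.9 -270.5   99. ] tilt [ 0.0038 -0.0029] jaw -76.11 grip 78.0 F [ 0.  -0.3  0.7] M [-0.04  0.06  0.01] q [-0.64  0.53  1.6  -0.    1.    0.69]
shift now cm [ 8.299 -0.399  0.488] world [ -5.4   2.5 -83. ]
turn -0.0018 shift after turn cm [ 8.299 -0.4    0.487] jaw after -76.0
[ 235  200   68   62 3220] [268.71645963 234.95838509]
```

View pics/w3c.png

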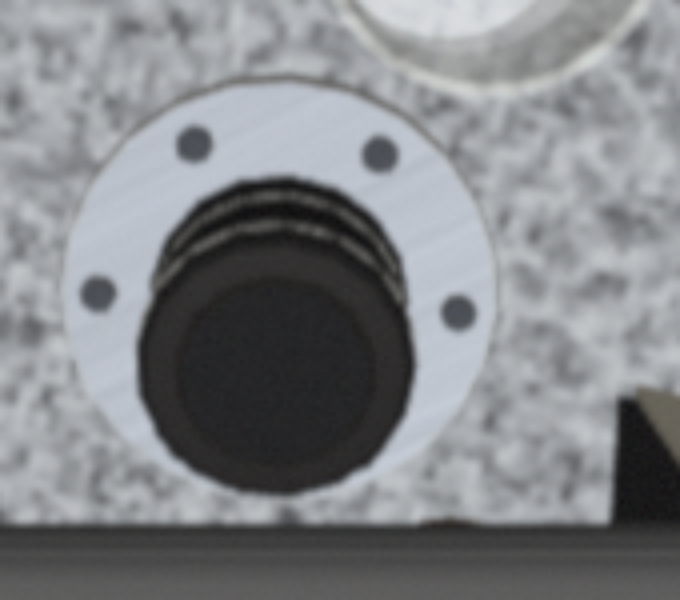

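```bash
python3 -m handwheel '[[[0,0,0,0],[0,0,0,0]]]'; python3 -c "
from h import *
plan([483.5,-268,16],104)
p,d,m=snap('wrist','w4.png')
cv2.imwrite('pics/w4c.png',cv2.resize(p[150:300,200:370,::-1],None,fx=4,fy=4))
"
```

```text
time: 3.28
tool_pos: [488.1, -269.0, 98.1]
tcp_rot: [2.228, 1.568, -0.67]
contact_force: [0.2, -0.8, -0.0]
grip_width: 78.1
t 3.28 tcp [ 488.1 -269.    98.1] tilt [ 0.0019 -0.0015] jaw -76.03 grip 78.1 F [ 0.2 -0.8 -0. ] M [0.01 0.03 0.01] q [-0.64  0.53  1.61 -0.    1.    0.69]
shift now cm [ 8.207 -0.226  0.429] world [ -4.6   1.  -82.1]
turn -0.0006 shift after turn cm [ 8.207 -0.227  0.429] jaw after -76.0
```

View pics/w4c.png

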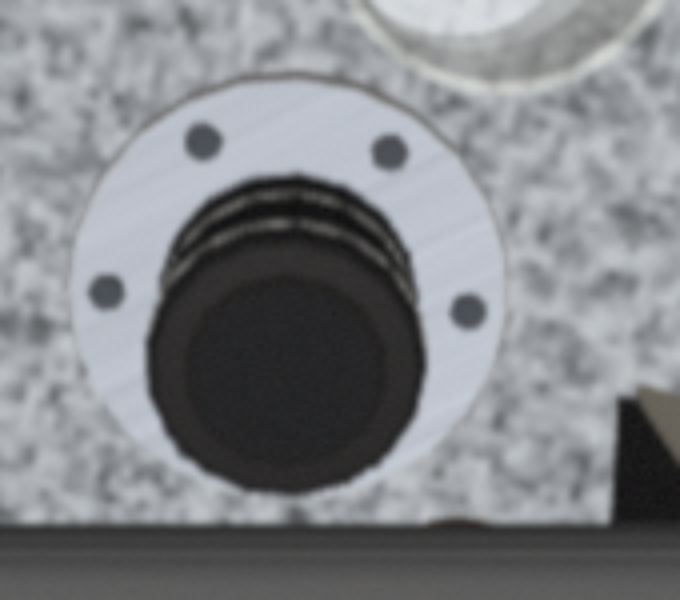

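```bash
python3 - <<'E'
from h import *
m=bot.camera_model('wrist'); print(p2z(m,271.75,240.75,52),p2z(m,272.1,222.5,12))
plan([483.5,-268,16],104)
E
```

```text
[ 484.09226159 -267.39790337   52.        ] [ 484.42273231 -267.16796128   12.        ]
t 3.33 tcp [ 487.9 -268.8   97.7] tilt [ 0.0014 -0.0011] jaw -76.03 grip 77.9 F [ 1.2  0.2 -0.4] M [ 0.02 -0.    0.06] q [-0.64  0.53  1.61 -0.    1.    0.69]
shift now cm [ 8.173 -0.199  0.415] world [ -4.4   0.8 -81.7]
turn -0.0005 shift after turn cm [ 8.173 -0.199  0.415] jaw after -76.0
```

```bash
python3 -m handwheel '[[[1.5,-0.22,0.3,0],[2,0,0,0],[2,0,0,0],[1.5,0,0,0],[0.8,0,0,0],[0,0,0,0],[0,0,0,0]]]'; python3 -c "
from h import *
plan([484.3,-267.3,16],104)
p,d,m=snap('wrist','w5.png')
"
```

```text
time: 3.92
tool_pos: [484.3, -267.3, 19.0]
tcp_rot: [1.944, 1.571, -0.953]
contact_force: [-0.3, 0.3, -0.3]
grip_width: 77.8
t 3.92 tcp [ 484.3 -267.3   19. ] tilt [ 0.0001 -0.0002] jaw -76.02 grip 77.8 F [-0.3  0.3 -0.3] M [ 0.04  0.06 -0.03] q [-0.64  0.64  1.68 -0.    0.82  0.68]
shift now cm [0.305 0.004 0.002] world [-0. -0. -3.]
turn -0.0004 shift after turn cm [0.305 0.004 0.002] jaw after -76.0
```

View pics/w5.png

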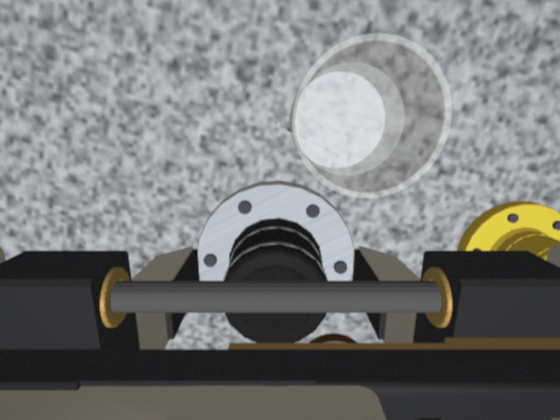

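```bash
python3 -m handwheel '[[[0.2,0,0,0],[0,0,0,0],[0,0,0,0],[0,0,0,0],[0,0,0,0],[0,0,0,0]]]' 0; python3 -c "
from h import *
plan([484.3,-267.3,16],104)
"
```

```text
time: 4.47
tool_pos: [484.2, -267.2, 16.9]
tcp_rot: [2.115, 1.57, -0.783]
contact_force: [-0.8, -0.4, 2.5]
grip_width: 45.4
t 4.47 tcp [ 484.2 -267.2   16.9] tilt [ 0.0003 -0.0003] jaw -76.03 grip 45.4 F [-0.8 -0.4  2.5] M [ 0.04  0.08 -0.06] q [-0.64  0.64  1.68 -0.    0.82  0.68]
shift now cm [ 0.095  0.009 -0.009] world [ 0.1 -0.1 -0.9]
turn -0.0006 shift after turn cm [ 0.095  0.009 -0.009] jaw after -76.0
```

```bash
python3 -m handwheel '[[[-0.8,0,0,0],[-2,0,0,0],[-3.3,0,0,0],[-3.3,0,0,0],[-3.3,0,0,0],[-3.3,0,0,0],[-2.5,0,0,0],[-1,0,0,0]]]'; python3 -c "
from h import *
plan([463,343,215],104)
p,d,m=snap('wrist','w6.png')
"
```

```text
time: 5.13
tool_pos: [485.1, -267.9, 216.0]
tcp_rot: [2.246, 1.564, -0.652]
contact_force: [-0.4, -0.6, -3.4]
grip_width: 45.3
t 5.13 tcp [ 485.1 -267.9  216. ] tilt [ 0.005  -0.0038] jaw -76.03 grip 45.3 F [-0.4 -0.6 -3.4] M [-0.06 -0.04 -0.02] q [-0.64  0.4   1.47 -0.    1.27  0.68]
shift now cm [ -0.142 -59.813 -12.602] world [-22.1 610.9  -1. ]
turn -0.0005 shift after turn cm [ -0.142 -59.807 -12.63 ] jaw after -76.0
```

View pics/w6.png

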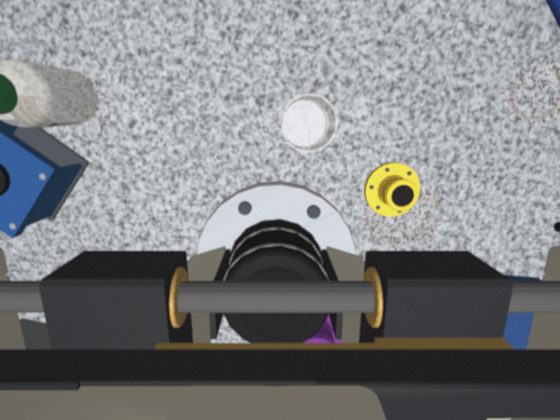

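```bash
python3 -m handwheel '[[[0,-2,-0.1,0],[0,-3.8,-0.2,0],[0,-4,-0.2,0],[0,-4,-0.2,0],[0,-4,-0.2,0],[0,-4,-0.2,0],[0,-4,-0.2,0],[0,-4,-0.2,0]]]'; python3 -m handwheel '[[[0,-4,-0.2,0],[0,-4,-0.2,0],[0,-4,-0.2,0],[0,-4,-0.2,0],[0,-4,-0.2,0],[0,-4,-0.2,0],[0,-3.6,-0.2,0],[0,-2,-0.2,0]]]'; python3 -m handwheel '[[[0,-0.5,0,0],[0,0,0,0]]]';python3 -c "
from h import *
plan([463,343,215],104)
p,d,m=snap('wrist','w7.png')
print(bot.spot_point('wrist','spigot_seat'),bot.spot_point('wrist','slot_floor'))
"
```

```text
time: 5.85
tool_pos: [424.9, 27.4, 210.0]
tcp_rot: [-0.356, 1.568, 3.029]
contact_force: [0.9, 0.2, -2.3]
grip_width: 45.8
time: 6.52
tool_pos: [368.6, 319.6, 209.7]
tcp_rot: [-0.011, 1.568, -2.906]
contact_force: [0.3, -0.3, -2.8]
grip_width: 45.4
time: 6.68
tool_pos: [368.3, 322.2, 209.8]
tcp_rot: [0.36, 1.567, -2.535]
contact_force: [-0.2, 0.1, -3.2]
grip_width: 45.6
t 6.68 tcp [368.3 322.2 209.8] tilt [-0.0029 -0.002 ] jaw -75.88 grip 45.6 F [-0.2  0.1 -3.2] M [-0.01  0.01  0.  ] q [ 0.56  0.29  1.64 -0.    1.21  1.89]
shift now cm [-0.547  0.292 -9.69 ] world [94.7 20.8  5.2]
turn 0.0022 shift after turn cm [-0.547  0.271 -9.69 ] jaw after -76.0
[{'point': [277.6, 90.0], 'conf': 0.6}] [{'point': [376.9, 92.2], 'conf': 0.66}]
```

View pics/w7.png

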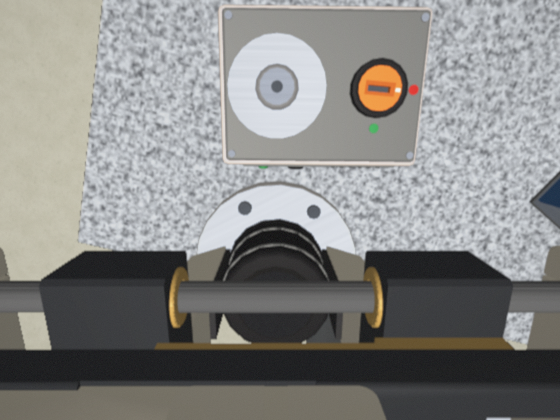

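```bash
python3 -c "
from h import *
plan([463,343,215],104)
p,d,m=snap('wrist','w8.png')
print(m['position'],m['rotation'])
cv2.imwrite('pics/w8c.png',cv2.resize(p[0:170,210:440,::-1],None,fx=3.4,fy=3.4,interpolation=cv2.INTER_CUBIC))
p,d,m=snap('top'); cv2.imwrite('pics/t8c.png',cv2.resize(p[170:245,140:225,::-1],None,fx=8,fy=8,interpolation=cv2.INTER_CUBIC))
"
```

```text
t 6.83 tcp [369.5 320.3 210.8] tilt [-0.0015 -0.0016] jaw -76.08 grip 45.6 F [-0.1 -0.2 -2.7] M [-0.    0.02 -0.03] q [ 0.56  0.29  1.64 -0.    1.21  1.89]
shift now cm [-0.433  0.045 -9.624] world [93.5 22.7  4.2]
turn -0.0015 shift after turn cm [-0.433  0.059 -9.624] jaw after -76.0
[437.50188768 337.03556385 370.02765265] [ 2.87590827e+00 -3.30704626e-04 -1.32872773e+00]
```

View pics/w8c.png

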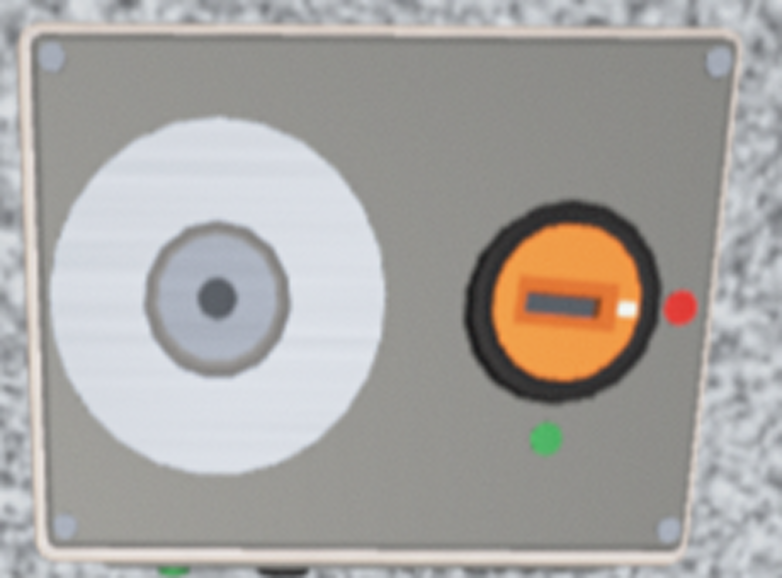

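View pics/t8c.png

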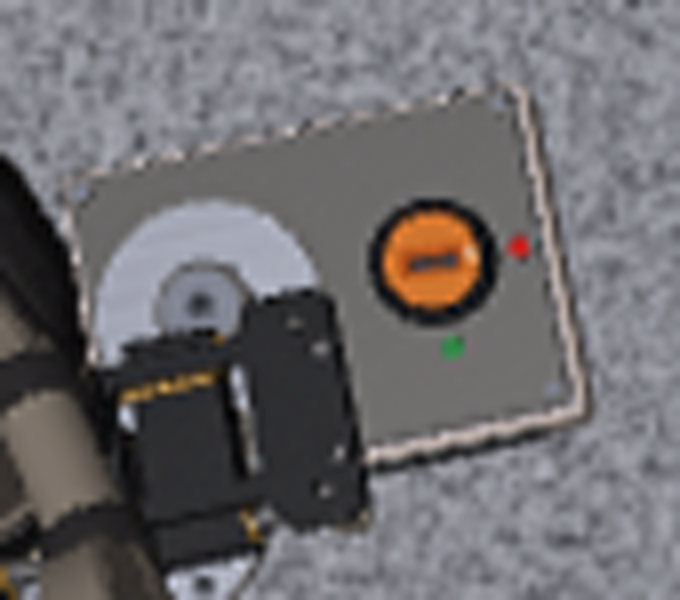

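```bash
python3 - <<'E'
from h import *
m={'fx':337.997,'fy':337.997,'cx':275.552,'cy':214.035,'position':[437.50188768,337.03556385,370.02765265],'rotation':[2.87590827e+00,-3.30704626e-04,-1.32872773e+00]}
f=lambda x,y,z: p2z(m,210+(x+.5)/3.4-.5,(y+.5)/3.4-.5,z)
th=np.linspace(0,2*np.pi,60,endpoint=False)
# fit seat circle: sample extremes as projected circle
L,Rr,T,B=f(50,296,50),f(384,296,50),f(217,115,50),f(217,474,50)
print('seat ext',L,Rr,T,B,(L+Rr)/2,(T+B)/2,np.linalg.norm(L-Rr),np.linalg.norm(T-B))
print('spig',f(217,298.5,61))
l,r,t,b=f(492,302,54),f(642,302,54),f(567,222,54),f(567,383,54)
print('switch',(l+r)/2,(t+b)/2,np.linalg.norm(l-r),np.linalg.norm(t-b))
red,gr=f(681,307,44),f(547,438,44); print('red',red,'green',gr)
c=[f(*q,44) for q in [(50,57),(719,61),(669,530),(64,527)]]
C=np.mean(c,0); print('corners',np.round(c,1),'C',C)
yd=(c[0]+c[3]-c[1]-c[2])[:2]; xd=(c[0]+c[1]-c[2]-c[3])[:2]
print('unit yaw', np.degrees(np.arctan2(-yd[0],yd[1])), np.degrees(np.arctan2(xd[1],xd[0])))
a=np.radians(np.degrees(np.arctan2(-yd[0],yd[1]))); ey=np.array([-np.sin(a),np.cos(a)])
print('seat pred',C[:2]+42*ey,'switch pred',C[:2]-48*ey, 'side',np.linalg.norm(c[0]-c[1]))
print('slot ends', f(527,301,44),f(600,308,44),'mark',f(627,310,54))
t=bot.camera_model('top'); g=lambda x,y,z:p2z(t,140+(x+.5)/8-.5,170+(y+.5)/8-.5,z)
print('top switch',g(432,262,54),'spig',g(201,303,61),'red',g(519,248,44),'green',g(453,347,44))
E
```

```text
seat ext [456.08002446 388.4485434   50.        ] [477.04108865 303.56654713  50.        ] [508.19820882 356.2189428   50.        ] [422.32935183 335.16428706  50.        ] [466.56055656 346.00754526  50.        ] [465.26378033 345.69161493  50.        ] 87.43179915004056 88.4124376350747
spig [464.98405108 345.55947406  61.        ]
switch [486.49970917 257.59111975  54.        ] [486.06013302 257.44573234  54.        ] 38.83239183501161 39.3667075841538
red [494.1595454  225.08906071  44.        ] green [453.20555225 249.29968269  44.        ]
corners [[512.3 400.9  44. ]
 [552.1 235.8  44. ]
 [437.5 208.2  44. ]
 [397.6 373.3  44. ]] C [474.90259915 304.56191148  44.        ]
unit yaw 13.577471861345442 13.510945227922798
seat pred [465.04268211 345.38815348] switch pred [486.17107576 257.90334919] side 169.81763117601182
slot ends [485.72872438 265.5261108   44.        ] [488.72805691 246.03325196  44.        ] mark [488.37105453 241.8687178   54.        ]
top switch [483.43473796 256.213178    54.        ] spig [463.96064052 343.36956818  61.        ] red [491.67787056 224.31539251  44.        ] green [451.65537968 248.17721948  44.        ]
```

```bash
python3 - <<'E'
from h import *
plan([465.1,345.5,130],104)
p,d,m=snap('wrist'); o=bot.get_obs(); R=Rotation.from_euler('xyz',o['tcp_rot']).as_matrix(); t=o['tool_pos']
im=cv2.resize(p[150:350,150:400,::-1],None,fx=3,fy=3,interpolation=cv2.INTER_CUBIC)
th=np.linspace(0,2*np.pi,400)
for off,col in [((0,0),(0,0,255))]:
    for h,r in [(5,42)]:
        q=[]
        for a in th:
            P=t+R@np.array([-(-h) -0, r*np.cos(a)+off[0], r*np.sin(a)+off[1]])
            u,v,_=w2p(m,P); q.append([(u+.5-150)*3-.5,(v+.5-150)*3-.5])
        cv2.polylines(im,[np.int32(np.round(q))],True,col,1)
cv2.imwrite('pics/w9.png',im)
E
```

```text
t 6.93 tcp [369.9 320.3 211.4] tilt [-0.0005 -0.0007] jaw -76.14 grip 45.4 F [-0.7  0.7 -2.2] M [-0.02  0.02  0.01] q [ 0.56  0.29  1.64 -0.    1.21  1.89]
shift now cm [ 8.135 -0.166 -9.853] world [ 95.2  25.2 -81.4]
turn -0.0024 shift after turn cm [ 8.135 -0.143 -9.853] jaw after -76.0
```

View pics/w9.png

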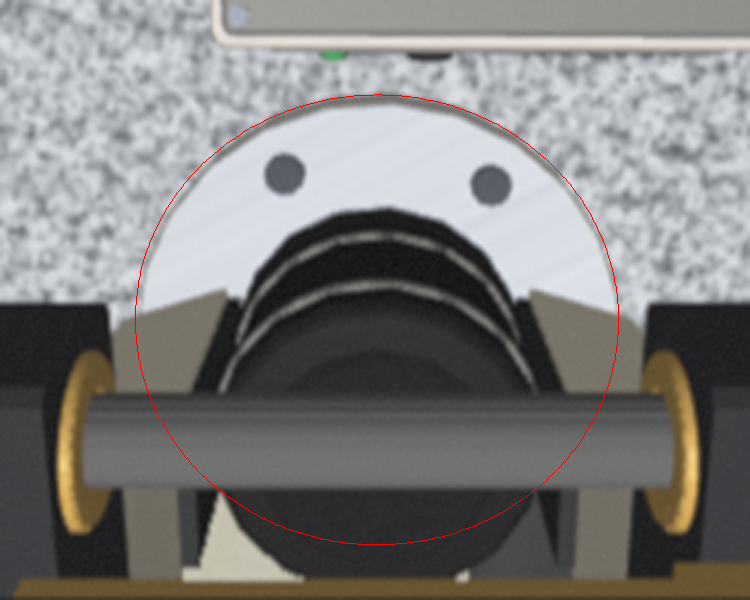

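```bash
python3 -m handwheel '[[[0,0,-2,0],[0,-0.1,-3,0],[1,-0.05,-3,0],[2.5,0,-1.8,0],[3,0,0,0],[1.7,0,0,0],[0,0,0,0],[0,0,0,0]]]'; python3 -c "
from h import *
plan([465.4,345.5,67],104)
p,d,m=snap('wrist','w10.png')
plan([465.4,345.5,67],104)
"
```

```text
time: 7.65
tool_pos: [464.4, 345.8, 129.3]
tcp_rot: [0.362, 1.569, -2.537]
contact_force: [0.8, 0.1, -2.8]
grip_width: 45.4
t 7.65 tcp [464.4 345.8 129.3] tilt [-0.0016 -0.0011] jaw -76.10 grip 45.4 F [ 0.8  0.1 -2.8] M [ 0.03 -0.02 -0.01] q [ 0.51  0.53  1.51 -0.    1.11  1.84]
shift now cm [ 6.227  0.051 -0.104] world [  1.   -0.3 -62.3]
turn -0.0017 shift after turn cm [ 6.227  0.051 -0.104] jaw after -76.0
t 7.70 tcp [465.1 346.5 130.7] tilt [0.0012 0.0005] jaw -76.08 grip 45.5 F [-0.   0.2 -2.5] M [ 0.04 -0.   -0.01] q [ 0.51  0.53  1.5  -0.    1.11  1.84]
shift now cm [ 6.371e+00  1.060e-01 -1.000e-03] world [  0.3  -1.  -63.7]
turn -0.0014 shift after turn cm [ 6.371e+00  1.060e-01 -1.000e-03] jaw after -76.0
```

View pics/w10.png

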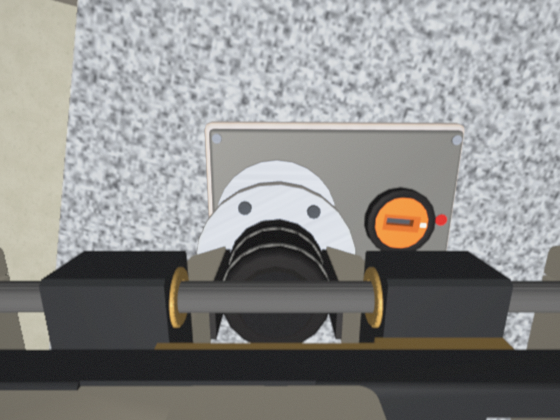

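```bash
python3 - <<'E'
from h import *
p,d,m=snap('wrist'); plan([465.4,345.5,67],104)
im=cv2.resize(p[100:300,180:460,::-1],None,fx=2.8,fy=2.8,interpolation=cv2.INTER_CUBIC)
th=np.linspace(0,2*np.pi,400)
for c,r in [((465.1,345.5,50),44),((486.1,257.7,55),25)]:
    q=[]
    for a in th:
        u,v,_=w2p(m,[c[0]+r*np.cos(a),c[1]+r*np.sin(a),c[2]]); q.append([(u+.5-180)*2.8-.5,(v+.5-100)*2.8-.5])
    cv2.polylines(im,[np.int32(np.round(q))],True,(0,0,255),1)
cv2.imwrite('pics/w11.png',im)
E
```

```text
t 7.75 tcp [465.4 346.8 131.4] tilt [0.0026 0.0014] jaw -76.07 grip 45.7 F [ 0.3  0.  -2.9] M [ 0.02  0.06 -0.04] q [ 0.51  0.53  1.5  -0.    1.11  1.84]
shift now cm [6.444 0.136 0.046] world [  0.   -1.3 -64.4]
turn -0.0012 shift after turn cm [6.444 0.136 0.047] jaw after -76.0
```

View pics/w11.png

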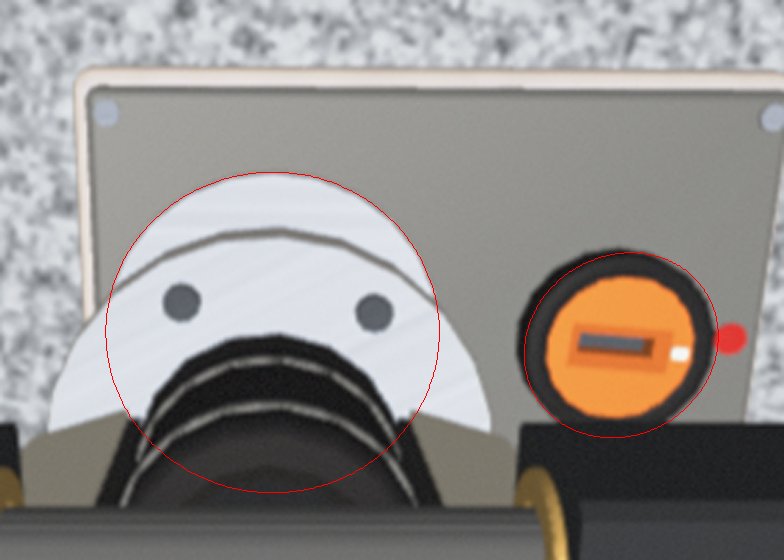

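```bash
python3 -m handwheel '[[[1,0.07,0,0],[1.5,0,0,0],[1.5,0,0,0],[0.8,0,0,0],[0,0,0,0],[0,0,0,0],[0,0,0,0]]]'; python3 -c "
from h import *
plan([465.4,345.5,67],104)
"
```

```text
time: 8.33
tool_pos: [465.2, 346.4, 82.7]
tcp_rot: [-2.918, 1.569, 0.467]
contact_force: [0.9, -0.5, -3.3]
grip_width: 45.3
t 8.33 tcp [465.2 346.4  82.7] tilt [0.0018 0.0009] jaw -76.03 grip 45.3 F [ 0.9 -0.5 -3.3] M [-0.02 -0.01  0.05] q [ 0.51  0.59  1.56 -0.    1.    1.84]
shift now cm [1.571 0.096 0.003] world [  0.2  -0.9 -15.7]
turn -0.0005 shift after turn cm [1.571 0.096 0.003] jaw after -76.0
```

```bash
python3 -m handwheel '[[[0.4,0.06,0,0],[0.4,0,0,0],[0.3,0,0,0],[0,0,0,0]]]'; python3 -c "
from h import *
plan([465.4,345.5,67],104)
"
```

```text
time: 8.67
tool_pos: [464.3, 345.2, 70.0]
tcp_rot: [0.331, 1.57, -2.567]
contact_force: [0.4, -0.0, -3.2]
grip_width: 45.4
t 8.67 tcp [464.3 345.2  70. ] tilt [-0.0008 -0.0005] jaw -76.04 grip 45.4 F [ 0.4 -0.  -3.2] M [ 0.01 -0.06 -0.03] q [ 0.51  0.6   1.57 -0.    0.97  1.83]
shift now cm [ 0.298  0.001 -0.109] world [ 1.1  0.3 -3. ]
turn -0.0006 shift after turn cm [ 0.298  0.001 -0.109] jaw after -76.0
```

```bash
python3 -m handwheel '[[[0.2,0,0,0],[0.15,0,0,0],[0,0,0,0],[0,0,0,0]]]'; python3 -c "
from h import *
plan([465.4,345.5,67],104)
"
```

```text
time: 9.0
tool_pos: [464.6, 345.5, 67.1]
tcp_rot: [0.968, 1.571, -1.93]
contact_force: [-0.1, 0.3, -2.9]
grip_width: 45.1
t 9.00 tcp [464.6 345.5  67.1] tilt [-0.     -0.0001] jaw -76.03 grip 45.1 F [-0.1  0.3 -2.9] M [-0.02 -0.01  0.02] q [ 0.51  0.61  1.57 -0.    0.97  1.83]
shift now cm [ 0.014  0.014 -0.077] world [ 0.8  0.  -0.1]
turn -0.0005 shift after turn cm [ 0.014  0.014 -0.077] jaw after -76.0
```

```bash
python3 -m handwheel '[[[0.1,0,0,0],[0,0,0,0],[0,0,0,0]]]'; python3 -c "
from h import *
plan([465.4,345.5,67],104)
"
```

```text
time: 9.25
tool_pos: [464.7, 345.5, 66.9]
tcp_rot: [-3.028, 1.57, 0.357]
contact_force: [-2.5, -1.9, 5.5]
grip_width: 45.4
t 9.25 tcp [464.7 345.5  66.9] tilt [0.0005 0.0002] jaw -76.03 grip 45.4 F [-2.5 -1.9  5.5] M [-0.24  0.41 -0.04] q [ 0.51  0.61  1.57 -0.    0.97  1.83]
shift now cm [-0.006  0.018 -0.066] world [ 0.7 -0.   0.1]
turn -0.0005 shift after turn cm [-0.006  0.018 -0.066] jaw after -76.0
```

```bash
python3 -m handwheel '[[[0,0,0,0],[0,0,0,0],[0,0,0,0],[0,0,0,0]]]' 0.85; python3 -m handwheel '[[[-1.5,0,0,0],[-3,0,0,0],[-3.5,0,0,0],[-3.5,0,0,0],[-2,0,2.5,0],[-1,0,3.5,0],[0,0,3,0],[0,0,0,0]]]'; python3 -c "
from h import *
plan([440,-12,180])
p,d,m=snap('wrist','w12.png')
P,u,v=cloud(d,m)
n=np.hypot(P[:,0]-465.1,P[:,1]-345.5)
for a,b in [(0,12),(28,38)]:
  s=(n>=a)&(n<b); print(a,b,np.percentile(P[s,2],[10,50,90]))
"
```

```text
time: 9.58
tool_pos: [464.8, 345.5, 66.0]
tcp_rot: [2.836, 1.571, -0.061]
contact_force: [-0.6, 0.1, 1.3]
grip_width: 67.4
time: 10.25
tool_pos: [372.7, 322.6, 211.8]
tcp_rot: [0.075, 1.568, -2.821]
contact_force: [-0.4, 0.5, 0.1]
grip_width: 78.6
t 10.25 tcp [372.7 322.6 211.8] tilt [-0.0022 -0.0007] jaw -75.94 grip 78.6 F [-0.4  0.5  0.1] M [ 0.04  0.02 -0.06] q [0.56 0.3  1.63 0.   1.21 1.88]
shift now cm [ 3.189 34.094  1.595] world [  67.3 -334.6  -31.8]
0 12 [103.77741971 104.69005541 105.61052265]
28 38 [62.55445132 63.57213927 65.32258064]
```

View pics/w12.png

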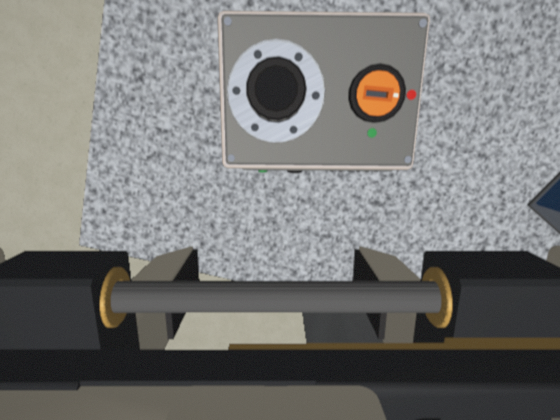

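```bash
python3 -m handwheel '[[[0,2.5,-1,0],[0,3.5,-1.5,0],[0,2.5,-1,0],[0,0.5,0,0],[0,0,0,0],[0,0,0,0],[0,0,0,0],[0,0,0,0]]]'; python3 -c "
from h import *
plan([440,-12,180])
p,d,m=snap('wrist','w13.png'); print(m['position'].tolist(),m['rotation'].tolist())
u,v,_=w2p(m,[487,258,55]); u=int(u);v=int(v); print(u,v)
cv2.imwrite('pics/w13c.png',cv2.resize(p[v-50:v+50,u-60:u+60,::-1],None,fx=6,fy=6,interpolation=cv2.INTER_CUBIC))
"
```

```text
time: 10.97
tool_pos: [432.6, 245.7, 211.1]
tcp_rot: [-0.643, 1.571, 2.743]
contact_force: [-0.6, 1.3, -0.5]
grip_width: 78.0
t 10.97 tcp [432.6 245.7 211.1] tilt [-0.0002  0.0001] jaw -75.96 grip 78.0 F [-0.6  1.3 -0.5] M [ 0.   -0.02  0.03] q [0.36 0.31 1.62 0.   1.21 1.69]
shift now cm [ 3.105 25.183  5.537] world [   7.4 -257.7  -31.1]
[500.3971267208932, 262.4024758410481, 370.3596370768429] [2.8775048659838376, 0.0009889938913374419, -1.3264892017259073]
277 138
```

View pics/w13c.png

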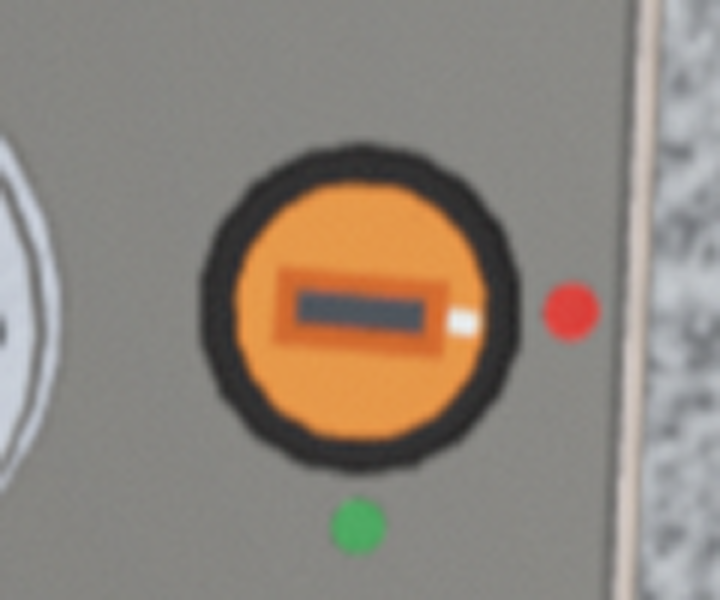

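```bash
python3 - <<'E'
from h import *
m={'fx':337.997,'fy':337.997,'cx':275.552,'cy':214.035,'position':[500.3971267208932, 262.4024758410481, 370.3596370768429],'rotation':[2.8775048659838376, 0.0009889938913374419, -1.3264892017259073]}
f=lambda x,y,z: p2z(m,217+(x+.5)/6-.5,88+(y+.5)/6-.5,z)
print('collar',f(361,308.5,55),np.linalg.norm(f(201,308,55)-f(521,308,55)))
print('orange',f(361,310.5,54),np.linalg.norm(f(236,308,54)-f(486,308,54)))
print('floor',f(360.5,312,44),'chamf',f(361,312,54))
a,b=f(278,304.5,54),f(446,320,54); print('len',np.linalg.norm(a-b)); dd=b-a; print('slot ang',np.degrees(np.arctan2(dd[1],dd[0])))
a,b=f(297,307,44),f(425,316.5,44); print('flen',np.linalg.norm(a-b)); dd=b-a; print('slot ang',np.degrees(np.arctan2(dd[1],dd[0])))
a=f(361,311,54);b=f(463,322,54); dd=b-a;print('mark ang',np.degrees(np.arctan2(dd[1],dd[0])))
for n,q in [('red',(571,312)),('green',(358,527))]:
    P=f(*q,44); dd=P-f(361,312,54); print(n,P,np.degrees(np.arctan2(dd[1],dd[0])),np.linalg.norm(dd[:2]))
E
```

```text
collar [486.6132128  258.16200252  55.        ] 48.62593932656483
orange [486.28038643 258.07619868  54.        ] 38.109477527825476
floor [485.59133886 257.95976961  44.        ] chamf [486.06345256 258.02190674  54.        ]
len 25.729620089058695
slot ang -81.15354314436568
flen 20.19255016682196
slot ang -80.1494138908914
mark ang -82.01710100809493
red [493.60303429 225.82768497  44.        ] -76.81940890731536 33.06528705799118
green [452.51802211 250.10152758  44.        ] -166.71524625761643 34.46778655661123
```

```bash
python3 -m handwheel '[[[-0.4,2.2,1.1,0],[-0.5,3.5,1.8,0],[-0.5,3.6,1.8,0],[0,3.6,1.8,0],[0,3.6,1.8,0],[0,3.6,1.8,0],[0,3,1.5,0],[0,1.6,1,0]]]'; python3 -m handwheel '[[[0,0,0,0],[0,0,0,0],[0,0,0,0]]]';  python3 -c "
from h import *
plan([440,-12,180])
p,d,m=snap('wrist','w14.png'); print(m['position'].tolist(),m['rotation'].tolist())
for l in ['screwdriver_grip','stand_hole','tool_stand','clear_bottle_mid']: print(l,bot.spot_point('wrist',l))
print(w2p(m,[440,-12,147]))
"
```

```text
time: 11.68
tool_pos: [369.7, -27.3, 225.5]
tcp_rot: [1.968, 1.569, -0.93]
contact_force: [0.6, 0.1, 0.5]
grip_width: 77.8
time: 11.93
tool_pos: [370.6, -24.5, 225.3]
tcp_rot: [-2.876, 1.57, 0.51]
contact_force: [-0.3, 0.3, 0.3]
grip_width: 78.0
t 11.93 tcp [370.6 -24.5 225.3] tilt [0.0005 0.0003] jaw -76.01 grip 78.0 F [-0.3  0.3  0.3] M [ 0.03 -0.01 -0.02] q [-0.27  0.06  1.9   0.    1.19  1.05]
shift now cm [ 4.536  0.466 -7.037] world [ 69.4  12.5 -45.3]
[438.2751091347074, -7.941794939738048, 384.6636358003697] [2.8782195270929725, 0.0009675472421797338, -1.3273296846840346]
screwdriver_grip [{'point': [280.1, 115.6], 'conf': 0.85}]
stand_hole []
tool_stand []
clear_bottle_mid [{'point': [336.0, 30.2], 'conf': 0.56}]
[np.float64(282.30952720017893), np.float64(121.83640903188054), np.float64(229.2830590675871)]
```

View pics/w14.png

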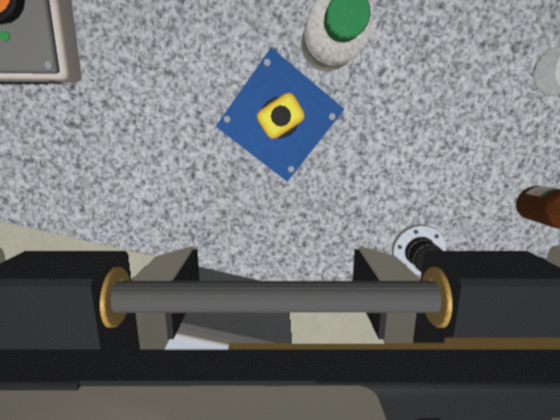

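```bash
python3 -c "
from h import *
p=cv2.imread('pics/w14.png')
cv2.imwrite('pics/w14c.png',cv2.resize(p[35:195,200:370],None,fx=4,fy=4,interpolation=cv2.INTER_CUBIC))
"
```

```text
(no output)
```

View pics/w14c.png

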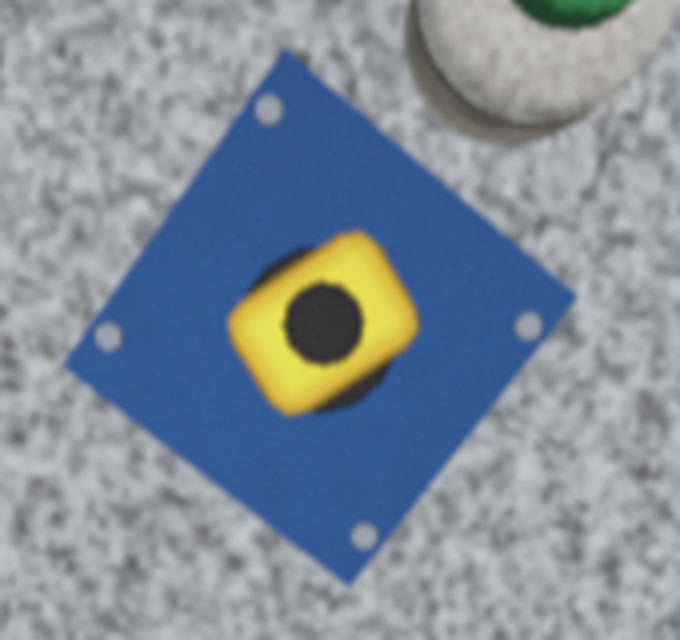

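```bash
python3 - <<'E'
from h import *
m={'fx':337.997,'fy':337.997,'cx':275.552,'cy':214.035,'position':[438.2751091347074, -7.941794939738048, 384.6636358003697],'rotation':[2.8782195270929725, 0.0009675472421797338, -1.3273296846840346]}
f=lambda x,y,z: p2z(m,200+(x+.5)/4-.5,35+(y+.5)/4-.5,z)
ang=lambda a,b: np.degrees(np.arctan2((b-a)[1],(b-a)[0]))
c=[f(*q,64) for q in [(287,48),(576,297),(352,585),(66,365)]]; C=np.mean(c,0)
print('stand',C,[round(np.linalg.norm(c[i]-c[i-1]),1) for i in range(4)],[round(ang(c[i-1],c[i]),1) for i in range(4)])
print('screws', np.mean([f(*q,64) for q in [(268,109),(528,326),(364,537),(109,337)]],0))
t=f(323,323.5,147.5); print('cap',t)
k=[f(*q,145) for q in [(228,325),(360,230),(418,325),(288,417)]]
print('handle',np.mean(k,0),[round(ang(k[i-1],k[i]),1) for i in range(4)],[round(np.linalg.norm(k[i]-k[i-1]),1) for i in range(4)])
import cv2
p=cv2.imread('pics/w14.png'); h=cv2.cvtColor(p,cv2.COLOR_BGR2HSV); s=((h[:,:,0]>18)&(h[:,:,0]<35)&(h[:,:,1]>120)).astype(np.uint8)
s[:80]=0;s[150:]=0;s[:,:240]=0;s[:,320:]=0
cn,_=cv2.findContours(s,0,2); q=max(cn,key=cv2.contourArea); r=cv2.minAreaRect(q); print(r)
b=cv2.boxPoints(r); k=[p2z(m,x,y,145) for x,y in b]; print('handle2',np.mean(k,0),[round(ang(k[i-1],k[i]),1) for i in range(4)],[round(np.linalg.norm(k[i]-k[i-1]),1) for i in range(4)])
E
```

```text
stand [443.93381125 -10.09875344  64.        ] [np.float64(83.8), np.float64(83.2), np.float64(82.8), np.float64(83.5)] [np.float64(-23.5), np.float64(-114.3), np.float64(156.7), np.float64(66.3)]
screws [443.609211    -9.67405285  64.        ]
cap [443.67423541  -9.71254892 147.5       ]
handle [443.49155017  -9.82420856 145.        ] [np.float64(47.6), np.float64(-41.7), np.float64(-132.7), np.float64(138.6)] [np.float64(18.4), np.float64(27.0), np.float64(18.3), np.float64(26.9)]
((280.5, 115.5), (33.55936050415039, 43.54396057128906), 56.3099365234375)
handle2 [443.58070953  -9.81001388 145.        ] [np.float64(48.1), np.float64(-43.7), np.float64(-130.4), np.float64(137.0)] [np.float64(22.5), np.float64(29.0), np.float64(22.1), np.float64(29.5)]
```

```bash
python3 -m handwheel '[[[0,0,0,-0.12],[0,0,0,-0.12],[0,0,0,-0.12],[0,0,0,-0.12],[0,0,0,-0.12],[0,0,0,-0.12],[0,0,0,-0.12],[0,0,0,-0.12]]]' 0.6; python3 -m handwheel '[[[0,0,0,-0.12],[0,0,0,-0.12],[0,0,0,-0.12],[0,0,0,-0.12],[0,0,0,-0.12],[0,0,0,-0.12],[0,0,0,-0.12],[0,0,0,-0.12]]]'; python3 -m handwheel '[[[0,0,0,-0.12],[0,0,0,-0.11],[0,0,0,0],[0,0,0,0]]]';  python3 -c "
from h import *
plan([443.6,-9.8,200],47.5)
"
```

```text
time: 12.85
tool_pos: [370.5, -24.8, 225.1]
tcp_rot: [-0.762, 1.571, -2.693]
contact_force: [-0.9, -0.2, -0.3]
grip_width: 55.2
time: 13.52
tool_pos: [370.5, -24.8, 225.2]
tcp_rot: [-1.872, 1.571, -2.843]
contact_force: [0.1, 0.0, -0.5]
grip_width: 54.9
time: 13.85
tool_pos: [370.4, -24.9, 225.2]
tcp_rot: [-2.49, 1.571, 3.043]
contact_force: [-0.6, -0.3, 0.9]
grip_width: 55.0
t 13.85 tcp [370.4 -24.9 225.2] tilt [-0.0001  0.    ] jaw 47.01 grip 55.0 F [-0.6 -0.3  0.9] M [ 0.08 -0.12 -0.01] q [-0.27  0.06  1.9  -0.    1.19 -1.09]
shift now cm [2.515 6.093 4.321] world [ 73.2  15.1 -25.2]
turn -0.0085 shift after turn cm [2.515 6.056 4.373] jaw after 47.5
```

```bash
python3 -m handwheel '[[[0,2,1.5,-0.008],[0.5,2.2,1.6,0],[1,1.3,1,0],[1,0.5,0.27,0],[0,0,0,0],[0,0,0,0],[0,0,0,0],[0,0,0,0]]]' ; python3 -c "
from h import *
plan([443.6,-9.8,90],47.5)
p,d,m=snap('wrist','w15.png');print(m['position'].tolist(),m['rotation'].tolist())
"
```

```text
time: 14.52
tool_pos: [442.5, -10.7, 200.8]
tcp_rot: [0.281, 1.57, -0.459]
contact_force: [0.1, -0.2, -0.3]
grip_width: 55.0
t 14.52 tcp [442.5 -10.7 200.8] tilt [ 0.0005 -0.0003] jaw 47.57 grip 55.0 F [ 0.1 -0.2 -0.3] M [ 0.02 -0.18 -0.03] q [-0.2   0.22  1.78 -0.    1.15 -1.03]
shift now cm [1.1076e+01 1.3700e-01 9.0000e-03] world [   1.1    0.9 -110.8]
turn 0.0012 shift after turn cm [1.1076e+01 1.3700e-01 9.0000e-03] jaw after 47.5
[390.334742293751, 36.28768414648112, 360.0066987411954] [2.877002017791706, -0.0010556977539257772, 0.8293835400963008]
```

View pics/w15.png

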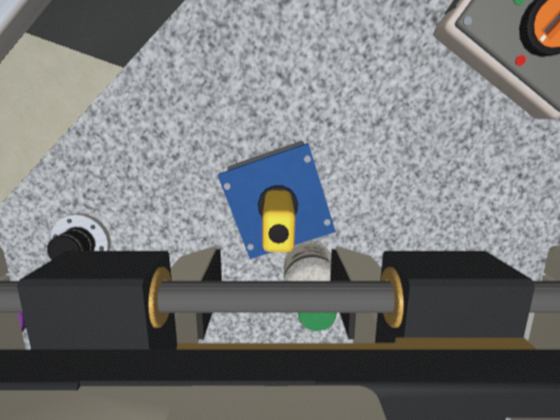

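```bash
python3 - <<'E'
from h import *
m={'fx':337.997,'fy':337.997,'cx':275.552,'cy':214.035,'position':[390.334742293751, 36.28768414648112, 360.0066987411954],'rotation':[2.877002017791706, -0.0010556977539257772, 0.8293835400963008]}
p=cv2.imread('pics/w15.png'); cv2.imwrite('pics/w15c.png',cv2.resize(p[180:260,230:330],None,fx=7,fy=7,interpolation=cv2.INTER_CUBIC))
print(p2z(m,278.5,233,147.5))
plan([443.6,-9.8,90],47.5)
E
```

```text
[443.85295848  -9.76990621 147.5       ]
t 14.57 tcp [442.7 -10.8 200.8] tilt [ 0.0009 -0.0003] jaw 47.57 grip 55.0 F [-0.2  0.3 -0.4] M [ 0.04 -0.14 -0.  ] q [-0.2   0.22  1.78 -0.    1.15 -1.03]
shift now cm [ 1.1084e+01  1.2900e-01 -9.0000e-03] world [   0.9    1.  -110.8]
turn 0.0012 shift after turn cm [ 1.1084e+01  1.2900e-01 -1.0000e-02] jaw after 47.5
```

View pics/w15c.png

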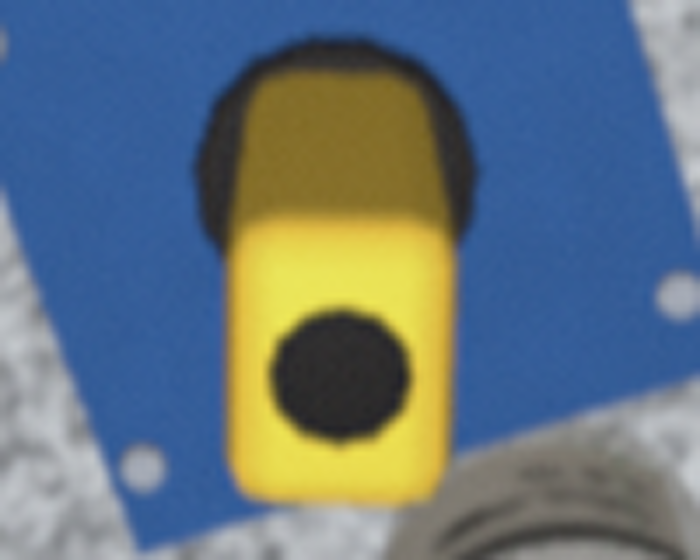

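```bash
python3 -m handwheel '[[[1.5,0.13,0,0],[2.5,0,0,0],[2.5,0,0,0],[2.3,0,0,0],[1.6,0,0,0],[0.6,0,0,0],[0,0,0,0],[0,0,0,0]]]' ; python3 -c "
from h import *
plan([443.8,-9.8,90],47.5)"
```

```text
time: 15.23
tool_pos: [444.4, -9.8, 91.0]
tcp_rot: [0.484, 1.57, -0.256]
contact_force: [-0.7, 0.4, -0.0]
grip_width: 55.2
t 15.23 tcp [444.4  -9.8  91. ] tilt [ 0.0011 -0.0003] jaw 47.59 grip 55.2 F [-0.7  0.4 -0. ] M [ 0.04 -0.09  0.  ] q [-0.19  0.37  1.92 -0.    0.85 -1.03]
shift now cm [ 0.1   -0.038 -0.047] world [-0.6  0.  -1. ]
turn 0.0017 shift after turn cm [ 0.1   -0.038 -0.047] jaw after 47.5
```

```bash
python3 -m handwheel '[[[0,0,0,0],[0,0,0,0],[0,0,0,0],[0,0,0,0],[0,0,0,0],[0,0,0,0]]]' 0; python3 -c "
from h import *
plan([443.8,-9.8,90],47.5)"
```

```text
time: 15.73
tool_pos: [444.1, -9.7, 90.4]
tcp_rot: [0.391, 1.57, -0.349]
contact_force: [-0.8, -0.0, 1.8]
grip_width: 22.0
t 15.73 tcp [444.1  -9.7  90.4] tilt [ 0.0005 -0.0002] jaw 47.61 grip 22.0 F [-0.8 -0.   1.8] M [ 0.05 -0.08 -0.05] q [-0.19  0.37  1.92 -0.    0.85 -1.03]
shift now cm [ 0.043 -0.032 -0.014] world [-0.3 -0.1 -0.4]
turn 0.0020 shift after turn cm [ 0.043 -0.032 -0.014] jaw after 47.5
```

```bash
python3 -m handwheel '[[[-0.6,0,0,0],[-1.5,0,0,0],[-2.2,0,0,0],[-2.5,0,0,0],[-2.5,0,0,0],[-1.5,0,0,0],[-0.7,0,0,0],[0,0,0,0]]]'; python3 -c "
from h import *
plan([486.1,258.1,185],9)"
```

```text
time: 16.4
tool_pos: [444.6, -9.8, 206.6]
tcp_rot: [0.508, 1.568, -0.232]
contact_force: [0.2, -0.7, -0.8]
grip_width: 21.8
t 16.40 tcp [444.6  -9.8 206.6] tilt [ 0.0029 -0.0007] jaw 47.62 grip 21.8 F [ 0.2 -0.7 -0.8] M [ 0.06 -0.17 -0.04] q [-0.19  0.21  1.76 -0.    1.16 -1.03]
shift now cm [  2.156  22.578 -14.998] world [ 41.5 267.9 -21.6]
turn 0.6740 shift after turn cm [  2.156   8.281 -25.81 ] jaw after 9.0
```

```bash
python3 -m handwheel '[[[0,1.9,-1.2,0],[0,2.8,-1.9,0],[0,3.1,-2.1,0],[0,3.3,-2.2,0],[0,3.3,-2.2,0],[0,3.3,-2.2,0],[0,2.9,-1.9,0],[0,1.9,-1.2,0]]]'; python3 -m handwheel '[[[0.3,0,0,0.112],[0.5,0,0,0.112],[0.6,0,0,0.112],[0.5,0,0,0.112],[0.2,0,0,0.112],[0,0,0,0.112],[0,0,0,0],[0,0,0,0]]]'; python3 -c "
from h import *
plan([486.1,258.1,140],9)
p,d,m=snap('wrist','w16.png');print(m['position'].tolist(),m['rotation'].tolist())"
```

```text
time: 17.07
tool_pos: [484.8, 260.0, 203.3]
tcp_rot: [-2.31, 1.568, -3.048]
contact_force: [-0.1, 0.6, -1.9]
grip_width: 21.8
time: 17.73
tool_pos: [485.1, 256.8, 182.9]
tcp_rot: [-1.339, 1.568, -2.747]
contact_force: [-0.7, -0.1, -1.8]
grip_width: 22.0
t 17.73 tcp [485.1 256.8 182.9] tilt [-0.0023 -0.0009] jaw 9.30 grip 22.0 F [-0.7 -0.1 -1.8] M [ 0.03 -0.09 -0.02] q [ 0.35  0.42  1.52 -0.    1.2   0.18]
shift now cm [ 4.287  0.135 -0.117] world [  1.    1.3 -42.9]
turn 0.0053 shift after turn cm [ 4.287  0.135 -0.118] jaw after 9.0
[473.73358996474906, 325.79613941440806, 342.13411750066297] [2.877488506006241, 0.0019223091267448478, 0.16151462725001808]
```

View pics/w16.png

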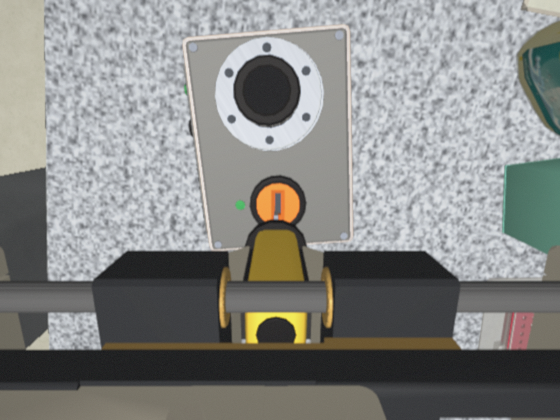

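```bash
python3 -m handwheel '[[[0,0.1,-0.1,0.005],[0,0,0,0],[0,0,0,0],[0,0,0,0]]]'; python3 -c "
from h import *
plan([486.1,258.1,140],9)
p,d,m=snap('wrist','w17.png');print(m['position'].tolist(),m['rotation'].tolist())
cv2.imwrite('pics/w17c.png',cv2.resize(p[165:265,225:335,::-1],None,fx=6,fy=6,interpolation=cv2.INTER_CUBIC))
"
```

```text
time: 18.12
tool_pos: [486.4, 258.2, 184.2]
tcp_rot: [0.772, 1.571, -0.644]
contact_force: [-0.1, -0.2, -1.6]
grip_width: 22.2
t 18.12 tcp [486.4 258.2 184.2] tilt [ 0.0001 -0.0001] jaw 8.87 grip 22.2 F [-0.1 -0.2 -1.6] M [ 0.02 -0.13 -0.05] q [ 0.35  0.43  1.52 -0.    1.2   0.19]
shift now cm [ 4.419 -0.036 -0.   ] world [ -0.3  -0.1 -44.2]
turn -0.0023 shift after turn cm [ 4.419e+00 -3.600e-02 -1.000e-03] jaw after 9.0
[475.29584710329283, 327.1323625255695, 343.48065190210986] [2.8779572753372866, -0.0005152653235400706, 0.15393588025905802]
```

View pics/w17c.png

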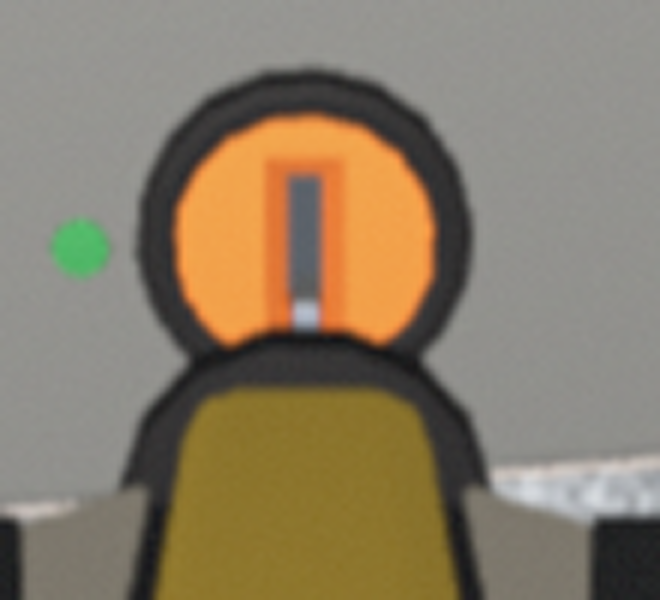

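```bash
python3 - <<'E'
from h import *
m={'fx':337.997,'fy':337.997,'cx':275.552,'cy':214.035,'position':[475.29584710329283, 327.1323625255695, 343.48065190210986],'rotation':[2.8779572753372866, -0.0005152653235400706, 0.15393588025905802]}
f=lambda x,y,z: p2z(m,225+(x+.5)/6-.5,165+(y+.5)/6-.5,z)
L,R=f(138,238,55),f(471,238,55); T=f(306,70,55); print('collar mid',(L+R)/2,np.linalg.norm(L-R)); d=np.array([np.sin(.154),-np.cos(.154),0]); print('from top edge',T+25*d, 'R24.3',T+24.3*d)
print('slot end floor',f(305,177,44),'->center',f(305,177,44)+10*d,'chamfer end',f(304.5,160,54),f(304.5,160,54)+13*d)
a,b=f(304.5,160,54),f(304.5,300,54); print('slot dir',np.degrees(np.arctan2(*(b-a)[1::-1])))
tip=f(306.5,329,103); print('blade at tip',tip)
plan([486.1,258.1,140],9)
# predicted tip
o=bot.get_obs(); R=Rotation.from_euler('xyz',o['tcp_rot']).as_matrix(); t=o['tool_pos']
for ax in (-8,8):
  P=t+R@np.array([81.4,0,ax]); u,v,_=w2p(m,P); print('tip px in crop',(u-225)*6,(v-165)*6)
E
```

```text
collar mid [485.83017239 258.96591418  55.        ] 48.68406935658577
from top edge [486.09356829 258.69828287  55.        ] R24.3 [485.98619389 259.38999866  55.        ]
slot end floor [484.85944944 265.70575981  44.        ] ->center [486.39336955 255.82410564  44.        ] chamfer end [484.08272397 270.23282228  54.        ] [486.07682011 257.38667186  54.        ]
slot dir -81.18978321842529
blade at tip [486.08731712 258.94495004 103.        ]
t 18.17 tcp [486.4 258.1 184.2] tilt [ 0.0001 -0.0001] jaw 8.86 grip 22.0 F [ 0.2 -0.  -0.5] M [-0.06 -0.11 -0.01] q [ 0.35  0.43  1.52 -0.    1.2   0.19]
shift now cm [ 4.421e+00 -3.500e-02 -2.000e-03] world [ -0.3  -0.  -44.2]
turn -0.0025 shift after turn cm [ 4.421e+00 -3.500e-02 -2.000e-03] jaw after 9.0
tip px in crop 305.8705696702426 270.08862538856545
tip px in crop 305.90800255273325 394.4807781198397
```

```bash
python3 - <<'E'
from h import *
p,d,m=snap('wrist','w18.png')
for v in range(206,224):
    for u in (275,): print(u,v,p[v,u].tolist(),d[v,u], np.round(p2d(m,u,v,d[v,u]),1).tolist() if d[v,u]>0 else '')
p,d,m=snap('scene'); 
u,v,_=w2p(m,[486,258,100]); print(u,v); u=int(u);v=int(v)
cv2.imwrite('pics/s18.png',cv2.resize(p[v-50:v+50,u-60:u+60,::-1],None,fx=6,fy=6,interpolation=cv2.INTER_CUBIC))
E
```

```text
275 206 [93, 100, 106] 306.2101 [486.1, 255.2, 46.0]
275 207 [91, 97, 105] 307.09378 [486.3, 254.1, 45.4]
275 208 [92, 98, 105] 307.02902 [486.4, 253.2, 45.7]
275 209 [91, 97, 105] 306.79782 [486.5, 252.4, 46.1]
275 210 [93, 97, 103] 307.93625 [486.7, 251.3, 45.2]
275 211 [92, 93, 94] 246.91008 [484.6, 265.6, 104.5]
275 212 [94, 93, 93] 243.76549 [484.5, 265.7, 107.8]
275 213 [91, 92, 91] 241.68674 [484.6, 265.6, 110.0]
275 214 [107, 107, 108] 238.60396 [484.6, 265.7, 113.1]
275 215 [148, 150, 154] 235.37569 [484.5, 265.8, 116.4]
275 216 [176, 181, 191] 233.7053 [484.6, 265.6, 118.2]
275 217 [177, 184, 197] 232.55988 [484.6, 265.2, 119.5]
275 218 [158, 165, 177] 234.46132 [484.8, 264.1, 117.9]
275 219 [116, 121, 129] 233.19142 [484.9, 263.8, 119.3]
275 220 [57, 59, 63] 188.9744 [483.1, 275.2, 161.9]
275 221 [27, 26, 26] 187.97154 [483.2, 275.0, 163.0]
275 222 [36, 35, 37] 184.39777 [483.1, 275.5, 166.6]
275 223 [47, 45, 43] 183.44604 [483.1, 275.2, 167.7]
180.17803524655278 231.66552969457007
```

View pics/s18.png

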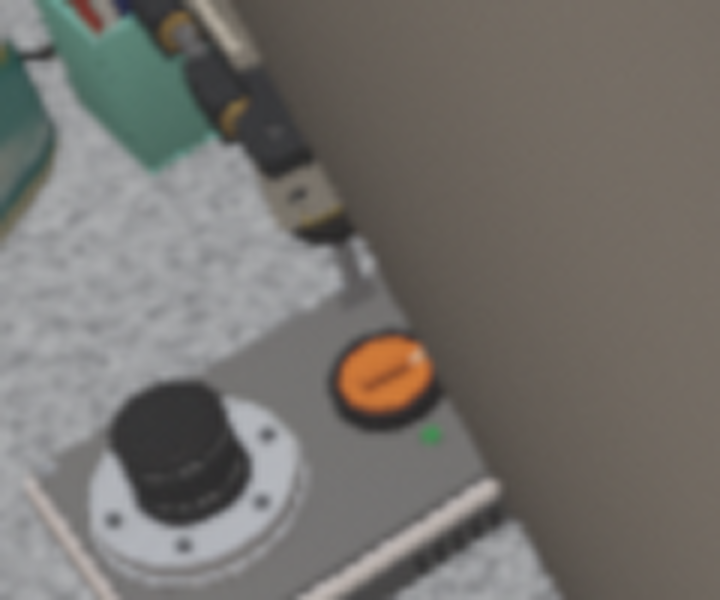

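```bash
python3 -m handwheel '[[[0.8,-0.03,0,0],[1.4,0,0,0],[1.3,0,0,0],[0.8,0,0,0],[0.3,0,0,0],[0,0,0,0],[0,0,0,0]]]'; python3 -c "
from h import *
plan([486.1,258.2,127.4],9)
p,d,m=snap('wrist','w19.png')
cv2.imwrite('pics/w19c.png',cv2.resize(p[165:315,225:335,::-1],None,fx=5,fy=5,interpolation=cv2.INTER_CUBIC))"
```

```text
time: 18.85
tool_pos: [486.4, 258.2, 138.4]
tcp_rot: [1.56, 1.57, 0.144]
contact_force: [-0.2, -0.8, -1.1]
grip_width: 22.3
t 18.85 tcp [486.4 258.2 138.4] tilt [0.0004 0.0001] jaw 8.83 grip 22.3 F [-0.2 -0.8 -1.1] M [ 0.03 -0.08 -0.05] q [ 0.35  0.47  1.58 -0.    1.09  0.19]
shift now cm [ 1.101 -0.03  -0.007] world [ -0.3   0.  -11. ]
turn -0.0030 shift after turn cm [ 1.101 -0.03  -0.007] jaw after 9.0
```

View pics/w19c.png

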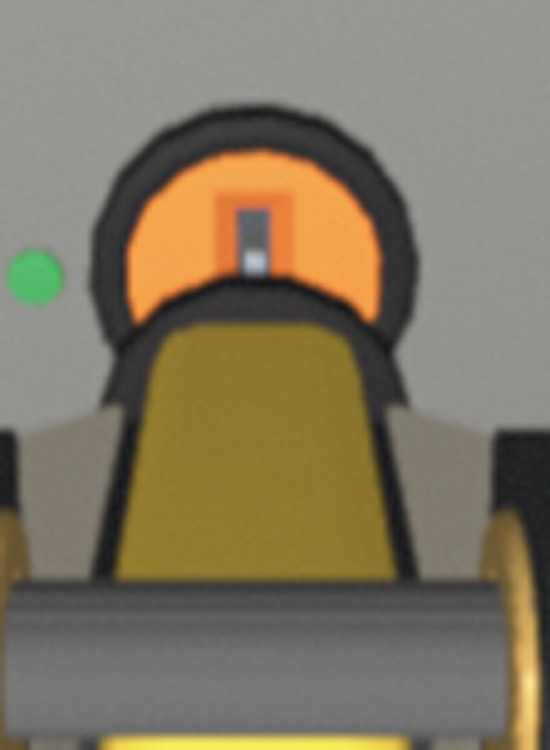

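Blade (patch at crop (255,262)) is in line with the slot (x 237–271, centre 254). Lowering into it.

```bash
python3 -m handwheel '[[[0.3,-0.02,0,0],[0.3,0,0,0],[0,0,0,0],[0,0,0,0]]]'; python3 -c "
from h import *
plan([486.1,258.2,127.4],9)"; python3 -m handwheel '[[[0.3,0,0,0],[0.15,0,0,0],[0,0,0,0],[0,0,0,0]]]'; python3 -c "
from h import *
plan([486.1,258.2,127.4],9)"
```

```text
time: 19.23
tool_pos: [485.9, 258.0, 132.1]
tcp_rot: [-0.893, 1.571, -2.309]
contact_force: [0.6, -0.5, -1.4]
grip_width: 22.1
t 19.23 tcp [485.9 258.  132.1] tilt [-0.0001 -0.0001] jaw 8.82 grip 22.1 F [ 0.6 -0.5 -1.4] M [-0.03 -0.1  -0.06] q [ 0.35  0.48  1.59 -0.    1.07  0.19]
shift now cm [ 0.473  0.024 -0.012] world [ 0.2  0.2 -4.7]
turn -0.0031 shift after turn cm [ 0.473  0.024 -0.012] jaw after 9.0
time: 19.57
tool_pos: [485.9, 258.0, 127.5]
tcp_rot: [-1.18, 1.57, -2.597]
contact_force: [-0.8, -0.3, -0.0]
grip_width: 22.2
t 19.57 tcp [485.9 258.  127.5] tilt [-0.0003 -0.0002] jaw 8.82 grip 22.2 F [-0.8 -0.3 -0. ] M [-0.05 -0.11 -0.  ] q [ 0.35  0.48  1.59 -0.    1.06  0.19]
shift now cm [ 0.012  0.026 -0.013] world [ 0.2  0.2 -0.1]
turn -0.0031 shift after turn cm [ 0.012  0.026 -0.013] jaw after 9.0
```

```bash
python3 -m handwheel '[[[0,0,0,0.08],[0,0,0,0.1],[0,0,0,0.1],[0,0,0,0.1],[0,0,0,0.1],[0,0,0,0.1],[0,0,0,0.1],[0,0,0,0.05]]]'; python3 -c "
from h import *
plan([486.1,258.2,127.4],-90)"
```

```text
time: 20.23
tool_pos: [486.1, 258.0, 127.7]
tcp_rot: [1.773, 1.57, -0.379]
contact_force: [1.2, -0.3, -1.2]
grip_width: 21.9
t 20.23 tcp [486.1 258.  127.7] tilt [ 0.0004 -0.0002] jaw -33.28 grip 21.9 F [ 1.2 -0.3 -1.2] M [-0.   -0.15  0.08] q [ 0.35  0.48  1.59 -0.    1.06  0.93]
shift now cm [ 0.034 -0.014 -0.015] world [-0.   0.2 -0.3]
turn 0.9899 shift after turn cm [ 0.034 -0.02   0.003] jaw after -90.0
```

```bash
python3 -m handwheel '[[[0,0,0,0.1],[0,0,0,0.1],[0,0,0,0.1],[0,0,0,0.1],[0,0,0,0.1],[0,0,0,0.1],[0,0,0,0.1],[0,0,0,0.05]]]'; python3 -c "
from h import *
plan([486.1,258.2,127.4],-90)
p,d,m=snap('wrist','w20.png')
p,d,m=snap('scene'); 
u,v,_=w2p(m,[486,258,60]); u=int(u);v=int(v)
cv2.imwrite('pics/s20.png',cv2.resize(p[v-50:v+50,u-60:u+60,::-1],None,fx=6,fy=6,interpolation=cv2.INTER_CUBIC))"
```

```text
time: 20.9
tool_pos: [486.0, 258.1, 127.7]
tcp_rot: [2.664, 1.571, -0.238]
contact_force: [0.0, 0.3, -1.1]
grip_width: 22.1
t 20.90 tcp [486.  258.1 127.7] tilt [ 0.0002 -0.0001] jaw -76.26 grip 22.1 F [ 0.   0.3 -1.1] M [ 0.04 -0.03  0.04] q [ 0.35  0.48  1.59 -0.    1.06  1.68]
shift now cm [ 0.033 -0.009 -0.009] world [ 0.1  0.1 -0.3]
turn 0.2399 shift after turn cm [ 0.033 -0.011 -0.006] jaw after -90.0
```

View pics/w20.png

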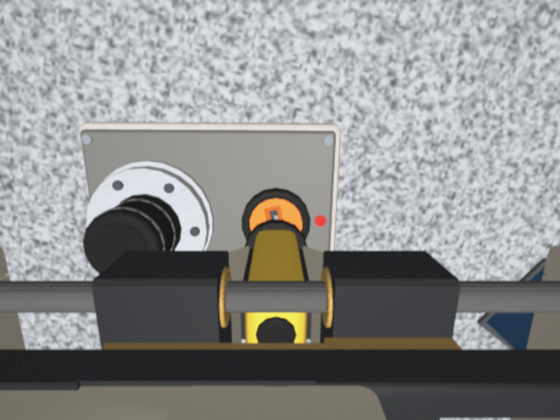

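View pics/s20.png

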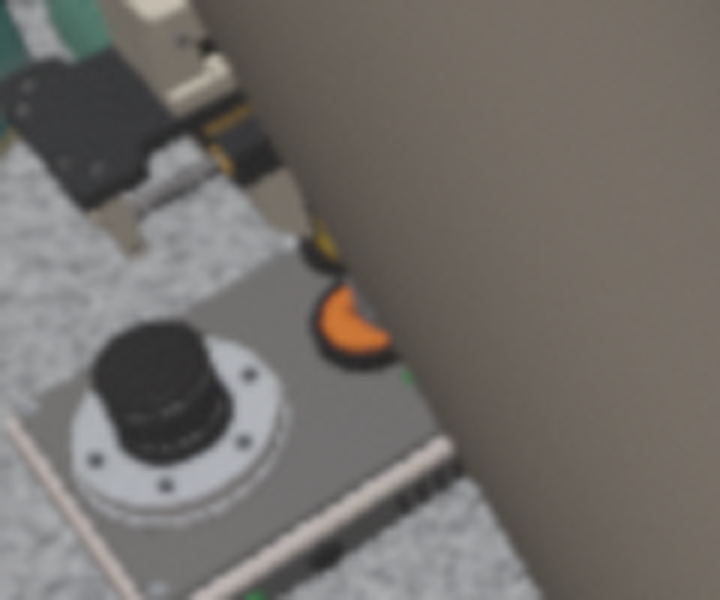

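```bash
python3 -m handwheel '[[[0,0,0,0.08],[0,0,0,0.06],[0,0,0,0],[0,0,0,0]]]'; python3 -c "
from h import *
plan([486.1,258.2,127.4],-90)"; python3 -m handwheel '[[[0,0,0,0.03],[0,0,0,0.02],[0,0,0,0],[0,0,0,0]]]'; python3 -c "
from h import *
plan([486.1,258.2,127.4],-90)
p,d,m=snap('wrist','w21.png')
cv2.imwrite('pics/w21c.png',cv2.resize(p[165:265,225:335,::-1],None,fx=6,fy=6,interpolation=cv2.INTER_CUBIC))"
```

```text
time: 21.33
tool_pos: [486.0, 258.1, 127.8]
tcp_rot: [3.053, 1.571, 0.02]
contact_force: [-0.5, 0.9, -1.5]
grip_width: 22.0
t 21.33 tcp [486.  258.1 127.8] tilt [0.0002 0.    ] jaw -83.81 grip 22.0 F [-0.5  0.9 -1.5] M [ 0.08 -0.   -0.03] q [ 0.35  0.48  1.59 -0.    1.06  1.81]
shift now cm [ 0.036 -0.009 -0.01 ] world [ 0.1  0.1 -0.4]
turn 0.1081 shift after turn cm [ 0.036 -0.01  -0.009] jaw after -90.0
time: 21.67
tool_pos: [486.0, 258.1, 127.7]
tcp_rot: [2.993, 1.571, -0.092]
contact_force: [0.5, 0.6, -1.8]
grip_width: 22.4
t 21.67 tcp [486.  258.1 127.7] tilt [ 0.0002 -0.    ] jaw -86.76 grip 22.4 F [ 0.5  0.6 -1.8] M [ 0.12 -0.03  0.07] q [ 0.35  0.48  1.59 -0.    1.06  1.86]
shift now cm [ 0.03  -0.01  -0.009] world [ 0.1  0.1 -0.3]
turn 0.0565 shift after turn cm [ 0.03  -0.011 -0.008] jaw after -90.0
```

View pics/w21c.png

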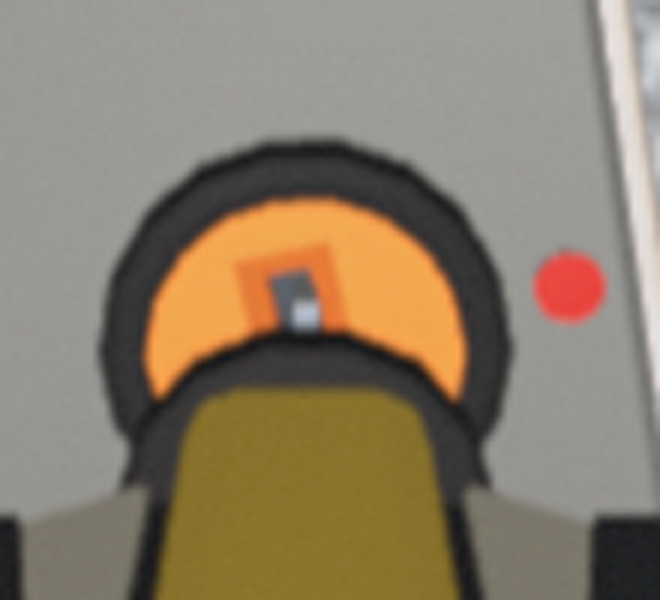

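```bash
python3 - <<'E'
from h import *
m=bot.camera_model('wrist')
f=lambda x,y,z: p2z(m,225+(x+.5)/6-.5,165+(y+.5)/6-.5,z)
ang=lambda a,b: np.degrees(np.arctan2((b-a)[1],(b-a)[0]))
print('short edge (slot-90)',ang(f(235,265,54),f(329,243,54)), 'floor edge',ang(f(270,279,44),f(310,270,44)))
print('left edge',ang(f(258,330,54),f(235,265,54)),'right',ang(f(347,330,54),f(329,243,54)))
print('red from axis',ang(np.array([486.1,258.2,0]),f(570,287,44)))
E
```

```text
short edge (slot-90) -73.26664220817977 floor edge -73.73340181515017
left edge 21.64473501361365 right 14.715562780220138
red from axis -77.6783929380271
```

```bash
python3 -m handwheel '[[[0,0,0,0.03],[0,0,0,0.02],[0,0,0,0]]]'; python3 -c "
from h import *
plan([486.1,258.2,127.4],-90)"; python3 -m handwheel '[[[0,0,0,0.02],[0,0,0,0.02],[0,0,0,0]]]'; python3 -c "
from h import *
plan([486.1,258.2,127.4],-90)
p,d,m=snap('wrist','w22.png')
cv2.imwrite('pics/w22c.png',cv2.resize(p[165:265,225:335,::-1],None,fx=6,fy=6,interpolation=cv2.INTER_CUBIC))"
```

```text
time: 21.97
tool_pos: [486.0, 258.1, 127.7]
tcp_rot: [-3.036, 1.571, 0.111]
contact_force: [0.2, 0.2, -1.1]
grip_width: 22.1
t 21.97 tcp [486.  258.1 127.7] tilt [0.0002 0.    ] jaw -89.74 grip 22.1 F [ 0.2  0.2 -1.1] M [ 0.18 -0.05  0.04] q [ 0.35  0.48  1.59 -0.    1.06  1.92]
shift now cm [ 0.032 -0.01  -0.01 ] world [ 0.1  0.1 -0.3]
turn 0.0046 shift after turn cm [ 0.032 -0.01  -0.01 ] jaw after -90.0
time: 22.22
tool_pos: [486.0, 258.1, 127.7]
tcp_rot: [3.133, 1.571, -0.045]
contact_force: [1.2, 1.2, -0.9]
grip_width: 21.9
t 22.22 tcp [486.  258.1 127.7] tilt [ 0.0001 -0.    ] jaw -92.08 grip 21.9 F [ 1.2  1.2 -0.9] M [ 0.2  -0.08  0.2 ] q [ 0.35  0.48  1.59 -0.    1.06  1.96]
shift now cm [ 0.033 -0.011 -0.01 ] world [ 0.1  0.1 -0.3]
turn -0.0363 shift after turn cm [ 0.033 -0.011 -0.01 ] jaw after -90.0
```

View pics/w22c.png

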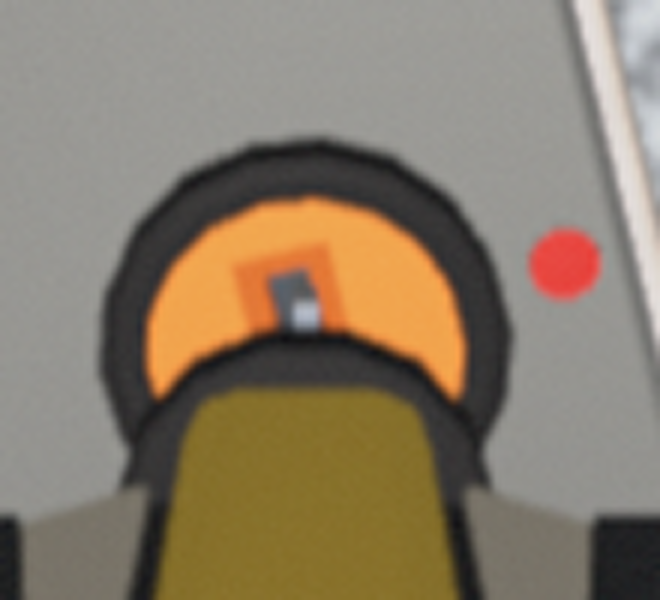

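```bash
python3 - <<'E'
from h import *
m=bot.camera_model('wrist')
f=lambda x,y,z: p2z(m,225+(x+.5)/6-.5,165+(y+.5)/6-.5,z)
ang=lambda a,b: np.degrees(np.arctan2((b-a)[1],(b-a)[0]))
print('short edge',ang(f(233,265,54),f(327,242,54)))
E
python3 -m handwheel '[[[0,0,0,0.02],[0,0,0,0]]]'; python3 -c "
from h import *
plan([486.1,258.2,127.4],-90)"
```

```text
short edge -77.91832334365992
time: 22.43
tool_pos: [486.0, 258.1, 127.7]
tcp_rot: [-2.984, 1.571, 0.102]
contact_force: [0.0, 0.7, -0.5]
grip_width: 21.5
t 22.43 tcp [486.  258.1 127.7] tilt [0.0002 0.    ] jaw -93.23 grip 21.5 F [ 0.   0.7 -0.5] M [ 0.27 -0.09  0.15] q [ 0.35  0.48  1.59 -0.    1.06  1.98]
shift now cm [ 0.034 -0.009 -0.008] world [ 0.1  0.1 -0.3]
turn -0.0564 shift after turn cm [ 0.034 -0.008 -0.009] jaw after -90.0
```

```bash
python3 -m handwheel '[[[0,0,0,-0.07],[0,0,0,-0.07],[0,0,0,0],[-0.5,0,0,0],[-1,0,0,0],[-2,0,0,0],[-2.5,0,0,0],[-2,0,0,0]]]'; python3 -m handwheel '[[[-1,0,0,0],[0,0,0,0],[0,0,0,0],[0,0,0,0]]]';python3 -c "
from h import *
plan([443.9,-9.7,205],-132.5)
p,d,m=snap('wrist','w23.png')
cv2.imwrite('pics/w23c.png',cv2.resize(p[145:265,205:345,::-1],None,fx=5,fy=5,interpolation=cv2.INTER_CUBIC))"
```

```text
time: 23.1
tool_pos: [486.2, 258.1, 210.1]
tcp_rot: [-3.0, 1.569, 0.224]
contact_force: [0.8, 0.4, -0.8]
grip_width: 21.7
time: 23.43
tool_pos: [485.2, 257.8, 216.5]
tcp_rot: [0.313, 1.568, -2.744]
contact_force: [-0.9, -0.2, -1.7]
grip_width: 21.9
t 23.43 tcp [485.2 257.8 216.5] tilt [-0.0021 -0.0009] jaw -85.17 grip 21.9 F [-0.9 -0.2 -1.7] M [0.04 0.07 0.03] q [ 0.35  0.4   1.47 -0.    1.28  1.84]
shift now cm [ 1.181 26.303  6.37 ] world [ -41.3 -267.5  -11.5]
turn 0.8261 shift after turn cm [  1.181  22.511 -15.022] jaw after -132.5
```

View pics/w23c.png

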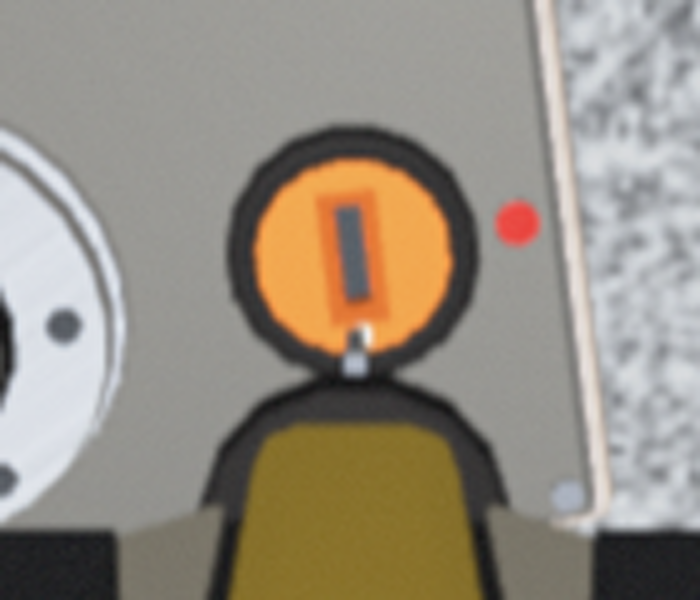

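```bash
python3 - <<'E'
from h import *
plan([443.9,-9.7,205],-132.5)
m=bot.camera_model('wrist')
f=lambda x,y,z: p2z(m,205+(x+.5)/5-.5,145+(y+.5)/5-.5,z)
ang=lambda a,b: np.degrees(np.arctan2((b-a)[1],(b-a)[0]))
print('slot floor',ang(f(358,302,44),f(347,205,44)),'chamf L',ang(f(334,325,54),f(317,195,54)),'R',ang(f(389,319,54),f(375,189,54)),'short',ang(f(317,195,54),f(375,189,54))+90)
print('case',ang(f(583,480,44),f(528,0,44)),'red',ang(np.array([486.1,258.2]),f(518,223,44)[:2])+90)
p=cv2.imread('pics/w23.png');cv2.imwrite('pics/w23d.png',cv2.resize(p[150:230,240:310],None,fx=8,fy=8,interpolation=cv2.INTER_CUBIC))
E
```

```text
t 23.48 tcp [485.2 257.7 216.3] tilt [-0.0026 -0.0011] jaw -85.16 grip 21.9 F [-0.3 -0.1 -1.9] M [0.02 0.03 0.04] q [ 0.35  0.4   1.47 -0.    1.28  1.84]
shift now cm [ 1.165 26.3    6.371] world [ -41.3 -267.4  -11.3]
turn 0.8262 shift after turn cm [  1.165  22.507 -15.023] jaw after -132.5
slot floor 11.109559314030745 chamf L 11.825277350497087 R 11.053041250170518 short 10.76522969991224
case 12.973459209018792 red 12.435126448760556
```

View pics/w23d.png

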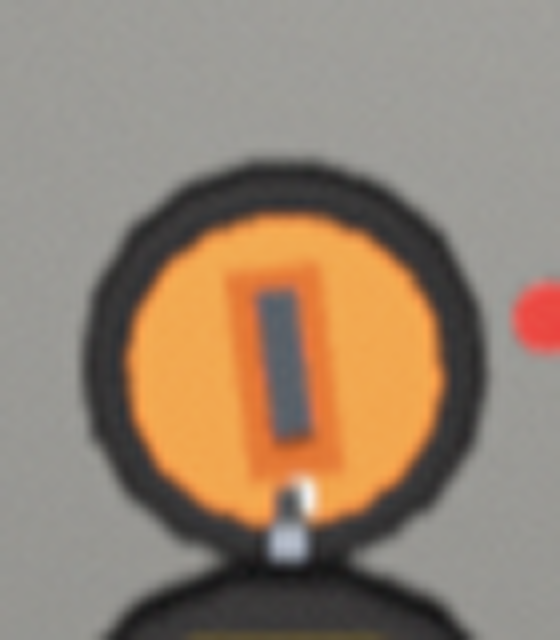

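```bash
python3 -m handwheel '[[[0,2,0.5,0],[0,3.6,0.9,0],[0,3.8,0.9,0],[0,3.8,0.9,0],[0,3.8,0.9,0],[0,3.8,0.9,0],[0,3.4,0.9,0],[0,2.1,0.5,0]]]'; python3 -m handwheel '[[[0,0,0,0.1],[0,0,0,0.12],[0,0,0,0.12],[0,0,0,0.12],[0,0,0,0.12],[0,0,0,0.12],[0,0,0,0.1],[0,0,0,0]]]'; python3 -m handwheel '[[[0,0,0,0],[0,0,0,0],[0,0,0,0]]]'; python3 -c "
from h import *
plan([444.0,-9.7,150],-132.5)
p,d,m=snap('wrist','w24.png')
P,u,v=cloud(d,m)
cv2.imwrite('pics/w24c.png',cv2.resize(p[100:340,160:400,::-1],None,fx=2.5,fy=2.5,interpolation=cv2.INTER_CUBIC))"
```

```text
time: 24.15
tool_pos: [443.0, -12.1, 216.7]
tcp_rot: [0.118, 1.568, -2.941]
contact_force: [0.5, 0.4, -1.4]
grip_width: 22.1
time: 24.82
tool_pos: [443.9, -9.3, 216.6]
tcp_rot: [0.565, 1.569, 2.988]
contact_force: [-0.3, -1.1, -1.7]
grip_width: 22.2
time: 25.07
tool_pos: [444.3, -9.4, 217.4]
tcp_rot: [0.683, 1.57, 3.111]
contact_force: [0.5, -0.6, -2.2]
grip_width: 21.8
t 25.07 tcp [444.3  -9.4 217.4] tilt [-0.0006  0.    ] jaw -130.86 grip 21.8 F [ 0.5 -0.6 -2.2] M [ 0.12  0.05 -0.01] q [-0.19  0.2   1.74 -0.    1.19  2.09]
shift now cm [ 6.74   0.041 -0.   ] world [ -0.3  -0.3 -67.4]
turn 0.0286 shift after turn cm [ 6.74e+00  4.00e-02 -2.00e-03] jaw after -132.5
```

View pics/w24c.png

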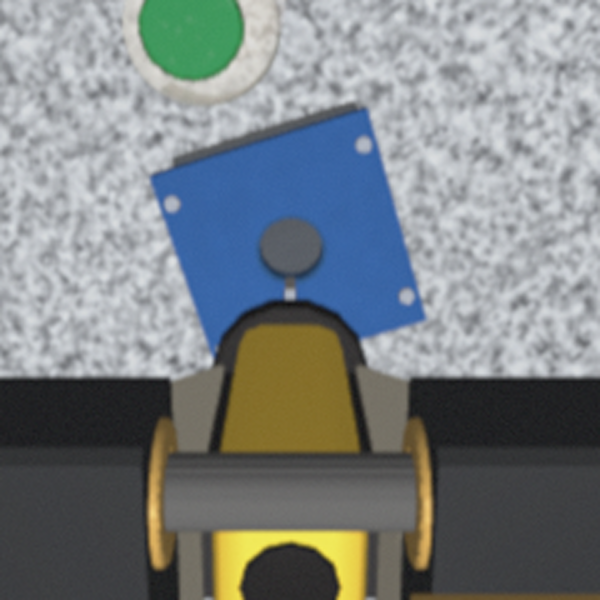

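```bash
python3 -c "
from h import *
m=bot.camera_model('wrist'); print(p2z(m,160+(291.5)/2.5-.5,100+248/2.5-.5,64)); plan([444.0,-9.7,150],-132.5)"
python3 -m handwheel '[[[1.5,0.03,0,0.014],[2.5,0,0,0.014],[2.2,0,0,0],[1,0,0,0],[0,0,0,0],[0,0,0,0],[0,0,0,0]]]';python3 -c "
from h import *
plan([444.0,-9.7,90.4],-132.5)"
```

```text
[444.15930467 -10.15421801  64.        ]
t 25.12 tcp [444.4  -9.4 217.5] tilt [-0.0004 -0.    ] jaw -130.89 grip 21.8 F [-0.7 -0.1 -2.1] M [ 0.16  0.03 -0.03] q [-0.19  0.2   1.74 -0.    1.19  2.09]
shift now cm [6.75  0.045 0.007] world [ -0.4  -0.3 -67.5]
turn 0.0282 shift after turn cm [6.75e+00 4.50e-02 6.00e-03] jaw after -132.5
time: 25.7
tool_pos: [444.9, -9.8, 146.5]
tcp_rot: [-2.642, 1.569, -0.243]
contact_force: [0.6, -0.1, -2.1]
grip_width: 21.9
t 25.70 tcp [444.9  -9.8 146.5] tilt [ 0.0016 -0.0004] jaw -132.56 grip 21.9 F [ 0.6 -0.1 -2.1] M [ 0.13 -0.01  0.02] q [-0.19  0.29  1.85 -0.    1.    2.12]
shift now cm [5.612 0.062 0.083] world [ -0.9   0.1 -56.1]
turn -0.0010 shift after turn cm [5.612 0.062 0.083] jaw after -132.5
```

```bash
python3 -m handwheel '[[[0.6,0.03,0.04,0],[1,0,0,0],[1.2,0,0,0],[1.2,0,0,0],[0.8,0,0,0],[0.3,0,0,0],[0,0,0,0],[0,0,0,0]]]';python3 -c "
from h import *
plan([444.0,-9.7,90.4],-132.5)"
```

```text
time: 26.37
tool_pos: [444.1, -9.7, 95.1]
tcp_rot: [-2.729, 1.57, -0.33]
contact_force: [0.1, 0.4, -1.1]
grip_width: 21.9
t 26.37 tcp [444.1  -9.7  95.1] tilt [ 0.0007 -0.0002] jaw -132.58 grip 21.9 F [ 0.1  0.4 -1.1] M [0.09 0.03 0.04] q [-0.19  0.36  1.92 -0.    0.86  2.12]
shift now cm [0.467 0.007 0.006] world [-0.1 -0.  -4.7]
turn -0.0014 shift after turn cm [0.467 0.007 0.006] jaw after -132.5
```

```bash
python3 -m handwheel '[[[0.25,0,0,0],[0.15,0,0,0],[0,0,0,0],[0,0,0,0]]]';python3 -m handwheel '[[[0.05,0,0,0],[0,0,0,0],[0,0,0,0]]]'; python3 -c "
from h import *
plan([444.0,-9.7,90.4],-132.5)"
```

```text
time: 26.7
tool_pos: [443.8, -9.6, 90.8]
tcp_rot: [-2.872, 1.571, -0.473]
contact_force: [-1.1, -0.0, -1.5]
grip_width: 22.1
time: 26.95
tool_pos: [443.9, -9.7, 90.5]
tcp_rot: [-2.793, 1.57, -0.395]
contact_force: [-0.7, -0.7, 2.0]
grip_width: 22.0
t 26.95 tcp [443.9  -9.7  90.5] tilt [ 0.0006 -0.0002] jaw -132.58 grip 22.0 F [-0.7 -0.7  2. ] M [ 0.14  0.16 -0.05] q [-0.19  0.37  1.92 -0.    0.85  2.12]
shift now cm [ 0.007 -0.    -0.006] world [ 0.1 -0.  -0.1]
turn -0.0014 shift after turn cm [ 0.007 -0.    -0.006] jaw after -132.5
```

```bash
python3 -m handwheel '[[[0,0,0,0],[0,0,0,0],[0,0,0,0],[0,0,0,0]]]' 0.5; python3 -m handwheel '[[[-1.5,0,0,0],[-2.5,0,0,0],[-2.8,0,0,0],[-2.8,0,0,0],[-2.5,0,0,0],[-1,0,2,0],[0,0,3,0],[0,0,2.5,0]]]'; python3 -m handwheel '[[[0,0,0,0],[0,0,0,0],[0,0,0,0]]]'; python3 -c "
from h import *
plan([444.0,-9.7,90.4],-132.5)
p,d,m=snap('wrist','w25.png')
p,d,m=snap('scene','s25.png'); p,d,m=snap('top','t25.png')"
```

```text
time: 27.28
tool_pos: [443.8, -9.6, 90.2]
tcp_rot: [2.941, 1.571, -0.943]
contact_force: [0.5, -0.3, -0.3]
grip_width: 43.0
time: 27.95
tool_pos: [387.8, 41.7, 221.8]
tcp_rot: [-2.383, 1.57, 0.014]
contact_force: [-0.2, 1.1, 0.3]
grip_width: 45.7
time: 28.2
tool_pos: [389.2, 40.9, 221.4]
tcp_rot: [-2.798, 1.57, -0.399]
contact_force: [-0.7, -0.1, 0.2]
grip_width: 45.7
t 28.20 tcp [389.2  40.9 221.4] tilt [ 0.0011 -0.0004] jaw -132.56 grip 45.7 F [-0.7 -0.1  0.2] M [ 0.07 -0.02 -0.04] q [-0.09  0.1   1.86 -0.    1.18  2.22]
shift now cm [13.107  0.025 -7.447] world [  54.8  -50.6 -131. ]
turn -0.0010 shift after turn cm [13.107  0.032 -7.447] jaw after -132.5
```

View pics/w25.png

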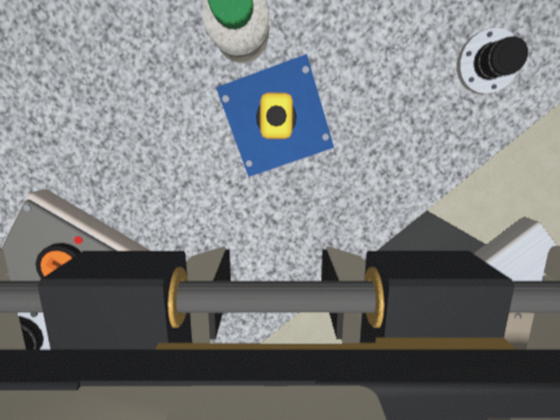

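View pics/t25.png

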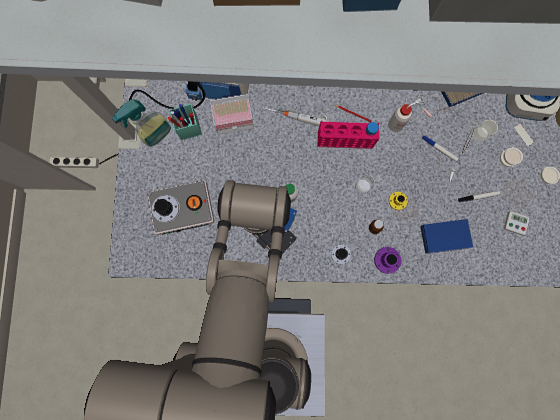

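View pics/s25.png

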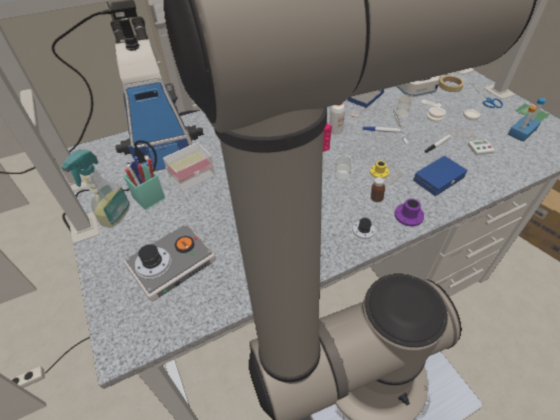

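```bash
python3 -c "
import cv2,numpy as np
s=cv2.imread('pics/s25.png')[215:300,115:225]; t=cv2.imread('pics/t25.png')[170:245,140:225]
s=cv2.resize(s,(520,400),interpolation=cv2.INTER_CUBIC);t=cv2.resize(t,(270,400*270//306),interpolation=cv2.INTER_CUBIC) if 0 else cv2.resize(t,(280,247),interpolation=cv2.INTER_CUBIC)
c=np.zeros((400,800,3),np.uint8);c[:,:520]=s;c[:247,520:]=t;cv2.imwrite('pics/fin.png',c)
from h import *
t=bot.camera_model('top')
a=cv2.imread('pics/top0.png').astype(int);b=cv2.imread('pics/t25.png').astype(int)
for n,(x0,y0,x1,y1) in dict(amber=(368,216,388,236),beaker=(354,175,375,195),small=(390,190,410,212)).items():
  print(n,np.abs(a-b)[y0:y1,x0:x1].mean())
p,d,m=snap('top')
for n,u,v in [('hub',164,208),('flange',155,208),('flange2',165,217)]: print(n,np.round(p2d(m,u,v,d[v,u]),1))
"
```

```text
amber 3.34
beaker 2.6404761904761904
small 2.225
hub [455.6 335.1  98.9]
flange [453.9 360.2 105.5]
flange2 [433.6 339.7  63.7]
```

View pics/fin.png

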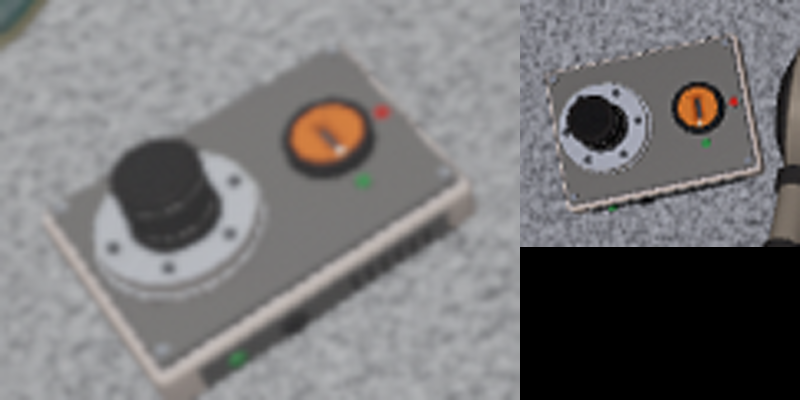

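```bash
python3 -c "
from h import *
print(bot.get_obs()['time'],bot.close_job())"
```

```text
the job is handed in; nothing more can be done
28.4 None
```

The job is done and was handed in at 28.4 s.

- **Mixing head:** I fitted the larger silver head on the spigot, lowering it until it touched the seat (tool height 66.9 mm, 67 expected), then let go. Afterwards the flange top read about 63.5 mm and the hub top 104.7 mm. The true values are 62 and 102; this camera had read the head 1.5 mm high on the bench too, so I take it as fully home.
- **Mode switch:** I turned it clockwise with the blade in the slot until the torque rose from about 0.05 to 0.2 N m. With the blade out, the slot measured about 11° against 13° for the unit, which puts the switch at about 1.60 rad, its stop. The white pointer is at the green dot.
- **Screwdriver:** It is back upright and centred in its stand, its ring resting on the top, and the gripper is clear. It slipped a few degrees in the grip while turning, which only affects which way it faces.
- **Bottles and beaker:** The amber bottle and beaker match the first top picture. The arm partly hid the white bottle in the last top picture. By eye it stands where it was, but I did not measure it.

The calibrations disagreed by 2–4 mm between the top and wrist cameras, so I worked from the wrist camera.

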